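Clamp a panel in the drilling jig and find the toggle clamp that binds

TASK

Clamp the loose panel down in the drilling jig with its toggle clamps: swing each handle outward and down, feeling for stiffness as it goes. Two of the three go over freely and must end fully shut on the panel; one binds part of the way, and that one must not be forced but swung back fully open, to its stop, so that it can be repaired. Leave the panel in its place against the fence and do not disturb the things lying around.

Things in the scene. Friction and masses are not known exactly. Their poses are not given: they have to be found in the camera images.
- jig: Drilling jig screwed to the bench: plywood board 184 x 324 x 18 mm, wooden fence on its far edge, an end stop at each end, three identical steel toggle clamps with black rubber-sleeved handles at the left, right and near edges. Origin: on the bench under the centre of the panel's place; x points from the near clamp to the fence, y to the left clamp.
- panel: Loose aluminium panel 70 x 140 x 4 mm with two round holes and a window, lying on the plywood (18 mm above the bench) against the fence and between the end stops. Origin: centre of its underside, at (0, 0, 18) mm in the jig's frame; x and y as the jig's.
- left_handle (a joint): Handle of the clamp at the left end (+y side of the jig): its angle above level, rad. 0 = fully shut (level, on a rubber stop, pointing outward, axis 60 mm above the bench); 1.50 = fully open, at the stop, nearly upright. Starts at 1.15 to 1.33. Stays where it is left. If sound it moves over its whole arc for 1 to 3 N at the grip. Any one of the three may be the one that binds; it cannot be seen.
- left_hinge (a point): Fixed pivot axis of that handle (level, across the clamp), 60 mm above the bench at (-28, +135, 60) mm in the jig's frame, between two cheek plates (20 mm over both, 48 mm long, top 74 mm above the bench). The handle swings in the upright plane through this point and the jig's +y direction, which is outward.
- left_grip (a point): Point on that handle's centre line, 80 mm from its pivot, in the rubber sleeve. The sleeve is 13.5 mm wide across the clamp and 16.5 mm thick the other way, runs from 29 to 95 mm from the pivot and ends in a slightly flared tip (16.5 x 20 mm) at 98 mm.
- left_foot (a point): Underside of the rubber foot on the left clamp's arm. How the clamp that binds feels: it catches somewhere between 1.0 and 0.55 rad on its way down; from there the resistance climbs steeply, far past the 3 N of a sound one, the handle gives only a little more and springs back; towards open it swings freely.
- near_handle (a joint): Handle of the clamp at the near long edge, towards the robot (-x side of the jig): its angle above level, rad. 0 = fully shut (level, on a rubber stop, pointing outward, axis 60 mm above the bench); 1.50 = fully open, at the stop, nearly upright. Starts at 1.15 to 1.33. Stays where it is left. If sound it moves over its whole arc for 1 to 3 N at the grip. Any one of the three may be the one that binds; it cannot be seen.
- near_hinge (a point): Fixed pivot axis of that handle (level, across the clamp), 60 mm above the bench at (-100, 0, 60) mm in the jig's frame, between two cheek plates (20 mm over both, 48 mm long, top 74 mm above the bench). The handle swings in the upright plane through this point and the jig's -x direction, which is outward.
- near_grip (a point): Point on that handle's centre line, 80 mm from its pivot, in the rubber sleeve. The sleeve is 13.5 mm wide across the clamp and 16.5 mm thick the other way, runs from 29 to 95 mm from the pivot and ends in a slightly flared tip (16.5 x 20 mm) at 98 mm.
- near_foot (a point): Underside of the rubber foot on the near clamp's hold-down arm. In each clamp a link joins handle and arm: as the handle goes outward and down the arm (20 mm wide, 60 mm long, on the panel side of the handle) swings down, and at 0 rad it is over centre with the foot on the panel 17 mm inside the edge; fully open, it stands about 60 degrees up.
- right_handle (a joint): Handle of the clamp at the right end (-y side of the jig): its angle above level, rad. 0 = fully shut (level, on a rubber stop, pointing outward, axis 60 mm above the bench); 1.50 = fully open, at the stop, nearly upright. Starts at 1.15 to 1.33. Stays where it is left. If sound it moves over its whole arc for 1 to 3 N at the grip. Any one of the three may be the one that binds; it cannot be seen.
- right_hinge (a point): Fixed pivot axis of that handle (level, across the clamp), 60 mm above the bench at (-28, -135, 60) mm in the jig's frame, between two cheek plates (20 mm over both, 48 mm long, top 74 mm above the bench). The handle swings in the upright plane through this point and the jig's -y direction, which is outward.
- right_grip (a point): Point on that handle's centre line, 80 mm from its pivot, in the rubber sleeve. The sleeve is 13.5 mm wide across the clamp and 16.5 mm thick the other way, runs from 29 to 95 mm from the pivot and ends in a slightly flared tip (16.5 x 20 mm) at 98 mm.
- right_foot (a point): Underside of the rubber foot on the right clamp's arm, as on the others.
- oil_bottle: Bystander: standing oil bottle, 29 x 29 x 82 mm, origin at the centre of its underside.
- driver_red: Bystander: screwdriver with a red handle lying on the bench, 163 mm long along its y, 21 mm high.
- tape_1: Bystander: black roll of tape lying flat, 62 mm across, 19 mm high.

How it is judged:
At the end, for the whole second after the job is handed in: Two handles are fully shut (below 0.08 rad), and the one that binds is fully open (above 1.40 rad); the handles are at rest; the panel lies flat and still in its place, within 6 mm and 0.08 rad (((value of joint left_handle above 1.4 rad and value of joint each of near_handle, right_handle below 0.08 rad) or (value of joint each of left_handle, right_handle below 0.08 rad and value of joint near_handle above 1.4 rad) or (value of joint each of left_handle, near_handle below 0.08 rad and value of joint right_handle above 1.4 rad)) and x of panel in the frame of jig between -0.006 and 0.006 m and y of panel in the frame of jig between -0.006 and 0.006 m and z of panel in the frame of jig below 0.021 m and angle between the x axis of panel and the x axis of jig, either way round below 0.08 rad and linear speed of panel below 0.01 m/s and velocity of joint left_handle between -0.1 and 0.1 rad/s and velocity of joint near_handle between -0.1 and 0.1 rad/s and velocity of joint right_handle between -0.1 and 0.1 rad/s); the robot touches nothing.
It fails at once if a handle is forced: pushed with more than about 20 N at its grip against the place where it binds, or against its shut stop (150 N at the heel inside the clamp, 10 to 14 mm from the pivot) (contact force between any of left_heel, near_heel, right_heel and anything else above 150 N).
It fails at once if the panel is knocked more than 10 mm out of its place against the fence (distance of panel from where it was at the start of the episode above 0.01 m).
It fails at once if a bystander (oil bottle, screwdriver or roll of tape) is moved more than 20 mm (distance of any of oil_bottle, driver_red, tape_1 from where it was at the start of the episode above 0.02 m).
It also fails if it takes over 72 s, if anything falls off the work surface, if the arm or the gripper's body presses on something with over 40 N, if the wrist force passes 120 N, or if a joint passes its speed limit or range.

ROBOT

A 6-joint arm with a two-finger parallel gripper is mounted at the origin on a cart in front of the work surface, level with it; the furniture and walls round the work are solid. World frame = base frame: x ahead of the robot, y to its left, z up, the work surface at z = 0. Lengths are in m, angles in rad, forces in N, time in s.
With the tool pointing down it reaches from about 0.4 to 0.825 m from the base axis. Payload 7 kg.
Tool frame: the origin (TCP) lies at the very end of the fingers, on their centre line; the grasp point (between the pads) lies 19 mm behind it; z points along the fingers, y is the direction in which the jaws open and shut (so a half turn about z gives the same grasp; the last joint's range is limited). The gripper opens to 88 mm and grips with 3 to 60 N. Pads are 19 mm wide; open, the fingers measure 130 mm over their backs; the gripper's body (78 mm by 193 mm) begins 47 mm behind the grasp point.
Start: joints at [-1.011, 0.359, 0.012, 0, -1.224, -0.288], TCP at [0.181, -0.65, 0.227] pointing down, gripper open.
Joint ranges: [-3.07, 3.07], [-1.43, 2.12], [-1.02, 1.25], [-3.03, 1.67], [-3.05, -0], [-3.03, 3.03]. Speed limits (rad/s): [2.39, 2.39, 3.01, 3.14, 3.14, 3.14].

INTERFACE

Orientations are given as [roll, pitch, yaw] about the fixed x, y, z axes, in that order (R = Rz(yaw) Ry(pitch) Rx(roll)).
In Python, from station import arm, eyes, job, outline_of gives the robot as it stands.
- The arm moves only by the tool apply_moves, never from a script. Its argument "moves" is a list of rows, each a list of 5 numbers: the opening, from -1 (shut) to 1 (fully open), then the shift along the tool's x, y, z in m, then the turn about the tool's z in rad. A call has 1 to 12 rows; each row shifts and turns the commanded pose from where the row before left it, along the tool's axes as they then stand; what a row does not reach is not made up. A row lasts 1/12 s, in which the tool goes at most 41.7 mm and 7.16 degrees, less where a joint would pass 70% of its speed; a pose out of reach is approached as far as the arm can. A call with a gripper value outside its range is refused whole. The fingers move at their own pace and stop on an object; "newtons" is the grip in N (left out, the last holds). Time passes only in rows, so rows that do not move let the fingers close. It gives the time, the measured TCP pose, the force and the opening at its end, in the units of the state.
- arm.get_state(): the state, without advancing time (a new reading comes with each control period).
- eyes.grab_frame(name): name is "scene" or "top" or "wrist"; returns a dict with "color" (420x560x3 uint8, red, green, blue), "z_map" (420x560 float32, m along the optical axis (not along the pixel's ray), 0 where there is no reading), "camera_matrix" (3x3 intrinsics, pixels), "extrinsics" (4x4, takes a point from camera to world coordinates). Camera axes: x right, y up, looking along -z (the intrinsics and any distortion apply to the point x, -y, -z); pixel columns grow to the right and rows downward; lengths in m; the calibration is good to about 2 mm. A picture is of the moment at which its call begins.
- job.job_done(): hands the job in, once; it reports no verdict.
Trained networks look in a picture, given as the dict that the camera call returned (one of the last four; its "shot" number tells which), for a name from the list of things; names that differ only in an ending like _2 or _b are one class to them, and where a whole thing is asked for, a point or a joint stands for the part that bears it (a point fixed in the world has none). Each returns a list of dicts, best first, with "score" (0 to 1); they miss things now and then, are a little off and sometimes report something else, mostly with a low value. They report only what shows in the picture. A call takes as long as a camera call.
- outline_of(label, picture): "region" (420x560 bool, what is visible of it) and "extent" ([left, top, right, bottom] in pixels, round what is visible of it).
The state is a dict: "t": time; "q": joint angles; "qd": joint speeds; "joint_efforts": joint torques, N m; "eef_pos": TCP position; "ee_rot": TCP orientation; "force": force on the tool from outside, world axes, zero at the start; "moment": the same for the moment, N m; "width": finger opening in m.
Only numpy, scipy, OpenCV 4.12 (cv2) and the standard library are available. Lean on these libraries where they do the work, as an engineer would, in place of code of your own. Each camera call takes 0.05 s, during which the arm holds its last target.

## Working session

There is one attempt and no reset: what is moved stays moved. The work goes in short steps, Python scripts to look and compute and a tool call to move; the robot and the scene stay as the last step left them, time stands still between calls to the robot, and variables do not carry over. Pictures are saved under pics/ and viewed, and the job is handed in when it is done.

Besides the shell and the picture viewer there is one more tool, called after "Request:" as name(argument=value, ...), one argument or row to a line, values as JSON. apply_moves: Moves the arm, as the interface text tells. Its arguments: {"type":"object","properties":{"moves":{"type":"array","items":{"type":"array","items":{"type":"number"}}},"newtons":{"type":"number"}},"required":["moves"]}

```bash
ls; mkdir -p pics; python3 - <<'E'
from station import arm, eyes, job, outline_of
import cv2
print(arm.get_state())
for n in ("scene","top"):
    f=eyes.grab_frame(n); cv2.imwrite(f"pics/{n}0.png",f["color"][:,:,::-1]); print(n,f["camera_matrix"],f["extrinsics"])
    import numpy as np; np.savez(f"{n}0.npz",**{k:f[k] for k in("color","z_map","camera_matrix","extrinsics")})
E
```

```text
pics
{'t': 0.0, 'q': array([-1.01091476e+00,  3.59347175e-01,  1.10389940e-02, -3.59772816e-04,
       -1.22408438e+00, -2.88084990e-01]), 'qd': array([-0.00034371,  0.00085885, -0.00089299,  0.00049238,  0.00076345,
       -0.00099333]), 'joint_efforts': array([-5.36384887e-04, -5.82721031e+01,  2.93068510e+01,  6.99753553e+00,
        6.93037538e-03, -1.14324419e-04]), 'eef_pos': array([ 0.18104341, -0.64975073,  0.22563798]), 'ee_rot': array([ 3.13996610e+00, -1.29289175e-04, -2.86991850e+00]), 'force': array([ 0.31548045,  0.24375487, -0.46027552]), 'moment': array([ 0.02360521,  0.01134715, -0.00295847]), 'width': 0.08749275958155805}
scene [[512.99102162   0.         275.76531903]
 [  0.         512.99102162 217.29723579]
 [  0.           0.           1.        ]] [[ 0.68058084  0.29979244 -0.66853138 -0.16669958]
 [-0.73222576  0.31018406 -0.60632605 -0.5694983 ]
 [ 0.02559581  0.90216979  0.43062108  0.48245291]
 [ 0.          0.          0.          1.        ]]
top [[385.57880644   0.         283.31750325]
 [  0.         385.57880644 208.83374899]
 [  0.           0.           1.        ]] [[-0.00292688  0.98755305 -0.15725903  0.37741911]
 [-0.99997583 -0.00388221 -0.00576801  0.01001741]
 [-0.00630673  0.15723835  0.98754054  0.89280868]
 [ 0.          0.          0.          1.        ]]
```

View pics/scene0.png

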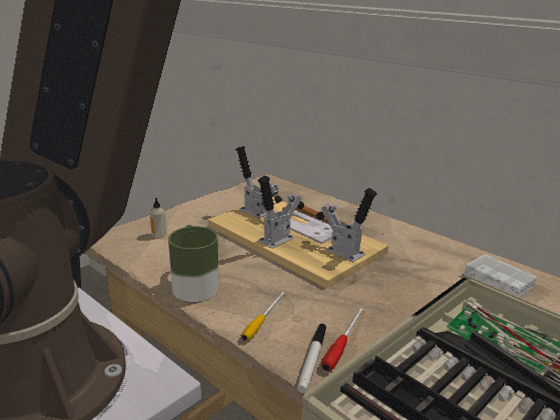

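View pics/top0.png

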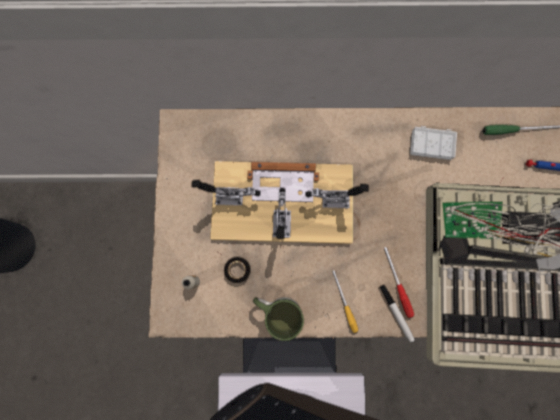

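The scene view shows the jig with three raised black handles: left tip at about (241,150), near (265,180), right (370,192). The top view shows the panel at (283,186), the tape at (237,270), the oil bottle at (190,283), a mug at (285,318) and the red driver at (405,300). Next I'll measure the jig.

```bash
cat > h.py <<'E'
import numpy as np
def pts(f):
    K=f["camera_matrix"];E=f["extrinsics"];z=f["z_map"].astype(float)
    v,u=np.mgrid[0:z.shape[0],0:z.shape[1]]
    x=(u-K[0,2])/K[0,0]*z; y=-(v-K[1,2])/K[1,1]*z
    P=np.stack([x,y,-z],-1)@E[:3,:3].T+E[:3,3]
    P[z==0]=np.nan
    return P
E
python3 - <<'E'
from station import eyes, outline_of
import cv2,numpy as np
from h import pts
for cam in("top","scene"):
    f=eyes.grab_frame(cam);P=pts(f);img=f["color"][:,:,::-1].copy()
    for n in ["jig","panel","left_handle","near_handle","right_handle","oil_bottle","driver_red","tape_1"]:
        for r in outline_of(n,f)[:3]:
            m=r["region"]; p=P[m];p=p[~np.isnan(p[:,0])]
            print(cam,n,round(r["score"],2),r["extent"],m.sum(),np.round(np.nanmedian(p,0),3),"min",np.round(np.percentile(p,2,axis=0),3),"max",np.round(np.percentile(p,98,axis=0),3))
    if cam=="top":
        m=(abs(P[...,2]-.018)<.006)&(P[...,0]>.35); 
        c,l,s,ce=cv2.connectedComponentsWithStats(m.astype(np.uint8))
        k=1+np.argmax(s[1:,4]); q=P[l==k][:,:2].astype(np.float32)
        print("board",cv2.minAreaRect((q*1000)),np.percentile(q,[1,99],axis=0))
        b=P[(abs(P[...,2])<.03)]; print("bench z",np.nanmedian(b[:,2]))
        mm=P[300:340,265:305]; print("mug", np.nanmin(mm[...,0]),np.nanmax(mm[...,2]))
        big=cv2.resize(img[140:260,170:390],None,fx=3.6,fy=3.6,interpolation=cv2.INTER_CUBIC);cv2.imwrite("pics/topzoom.png",big)
    else: cv2.imwrite("pics/scenezoom.png",cv2.resize(img[130:290,190:400],None,fx=3.7,fy=3.7,interpolation=cv2.INTER_CUBIC))
E
```

```text
top jig 0.84 [188.3, 161.0, 369.8, 247.7] 9916 [0.524 0.021 0.019] min [ 0.445 -0.138  0.015] max [0.623 0.175 0.146]
top panel 0.94 [254.3, 170.3, 317.2, 202.3] 1432 [0.574 0.007 0.022] min [ 0.539 -0.051  0.019] max [0.607 0.083 0.026]
top panel 0.35 [278.7, 212.9, 285.9, 237.6] 124 [0.452 0.021 0.153] min [0.439 0.013 0.055] max [0.492 0.029 0.158]
top left_handle 0.69 [191.4, 179.8, 232.0, 195.2] 262 [0.547 0.172 0.121] min [0.542 0.13  0.05 ] max [0.555 0.195 0.153]
top left_handle 0.54 [233.0, 186.1, 261.9, 196.3] 170 [0.545 0.091 0.083] min [0.538 0.068 0.019] max [0.557 0.115 0.101]
top near_handle 0.68 [182.7, 277.2, 201.5, 289.4] 207 [0.355 0.214 0.056] min [0.341 0.206 0.01 ] max [0.368 0.232 0.079]
top near_handle 0.46 [277.1, 221.7, 284.2, 237.6] 147 [0.453 0.021 0.151] min [0.439 0.011 0.018] max [0.482 0.032 0.158]
top right_handle 0.51 [332.2, 182.7, 365.7, 196.8] 257 [ 0.538 -0.132  0.123] min [ 0.531 -0.164  0.   ] max [ 0.576 -0.096  0.157]
top right_handle 0.46 [226.9, 255.0, 251.2, 284.7] 388 [0.381 0.122 0.018] min [0.354 0.092 0.004] max [0.407 0.147 0.021]
top
[... 1295 characters left out ...]
69 0.115] min [0.539 0.151 0.071] max [0.553 0.189 0.15 ]
scene near_handle 0.62 [256.6, 174.4, 272.3, 223.4] 403 [0.452 0.015 0.116] min [0.438 0.011 0.067] max [0.47  0.026 0.154]
scene right_handle 0.89 [351.9, 190.5, 375.9, 233.1] 444 [ 0.533 -0.138  0.116] min [ 0.529 -0.153 -0.001] max [ 0.715 -0.022  0.154]
scene oil_bottle 0.92 [148.2, 198.2, 167.0, 240.7] 496 [0.347 0.211 0.035] min [ 0.338  0.204 -0.276] max [0.779 0.885 0.072]
scene driver_red 0.75 [320.8, 310.3, 360.2, 370.5] 599 [ 0.304 -0.259  0.015] min [ 0.273 -0.272  0.002] max [ 0.414 -0.223  0.021]
scene driver_red 0.57 [260.1, 177.5, 305.6, 246.9] 1442 [0.471 0.012 0.064] min [ 0.441 -0.001  0.019] max [0.543 0.03  0.152]
```

```bash
python3 - <<'E'
from station import eyes, outline_of
import cv2,numpy as np
from h import pts
psi=-0.032
R=np.array([[np.cos(psi),-np.sin(psi)],[np.sin(psi),np.cos(psi)]])
for cam in("top","scene"):
    f=eyes.grab_frame(cam);P=pts(f)
    for n in ["panel","left_handle","near_handle","right_handle"]:
        rs=outline_of(n,f)
        for r in rs[:2]:
            p=P[r["region"]];p=p[~np.isnan(p[:,0])]
            if n=="panel":
                q=p[abs(p[:,2]-.022)<.004]; print(cam,n,cv2.minAreaRect((q[:,:2]*1000).astype(np.float32)))
            else:
                q=p[(p[:,2]>.085)]
                if len(q)<30: continue
                j=q[:,:2]@R  # into jig-aligned axes
                a,b=(0,1) if n!="near_handle" else (1,0)
                s=np.polyfit(q[:,2],j[:,b],1)
                print(cam,n,r["score"],"lateral(jig-aligned)",np.median(j[:,a]),"pos at z=.060",np.polyval(s,.06),"angle",np.pi/2-np.arctan(abs(s[0])),"top",q[:,2].max())
E
```

```text
top panel ((570.9451904296875, 16.417984008789062), (140.0336456298828, 72.18215942382812), 88.46709442138672)
top left_handle 0.81 lateral(jig-aligned) 0.5410877584871898 pos at z=.060 0.16110792249208739 angle 1.136005654783066 top 0.155376229769161
top near_handle 0.7 lateral(jig-aligned) 0.034368760777262586 pos at z=.060 0.4877399633415377 angle 1.1717141081317521 top 0.15873764187646544
top right_handle 0.82 lateral(jig-aligned) 0.5404077101474962 pos at z=.060 -0.0909415111367414 angle 1.2237121295975637 top 0.15795493177564235
top right_handle 0.51 lateral(jig-aligned) 0.5411140784595161 pos at z=.060 0.16113535980095703 angle 1.1448371740837961 top 0.155376229769161
scene panel ((570.4634399414062, 11.786365509033203), (134.0072479248047, 76.40196228027344), 89.07164001464844)
scene left_handle 0.81 lateral(jig-aligned) 0.5370876299800382 pos at z=.060 0.16629884107495763 angle 1.2108989023410732 top 0.1516766305646121
scene left_handle 0.33 lateral(jig-aligned) 0.44955636215613964 pos at z=.060 0.029392971489720785 angle 1.5563525299664318 top 0.1556949924973613
scene right_handle 0.91 lateral(jig-aligned) 0.5363188325027913 pos at z=.060 -0.10497973800919912 angle 1.299860814773383 top 0.15563123289677372
```

View pics/topzoom.png

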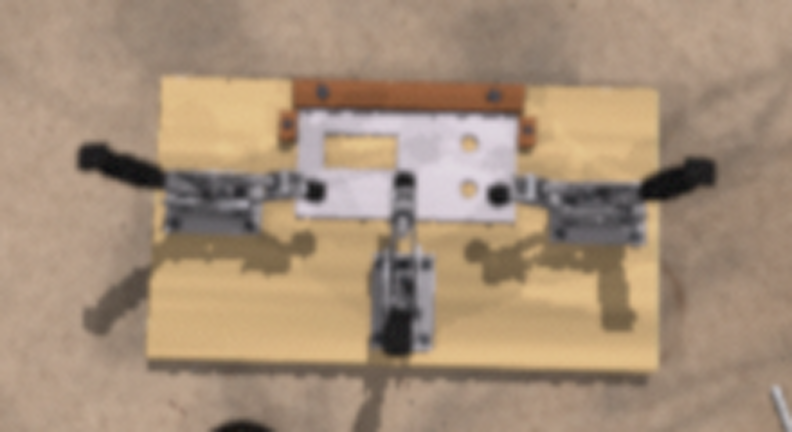

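View pics/scenezoom.png

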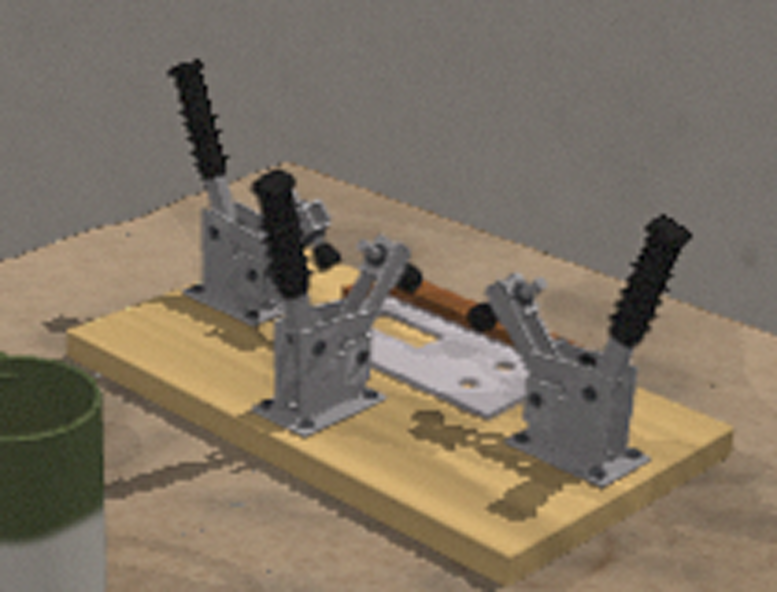

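The networks and depth agree with the given sizes: board 324x184, panel at (570.5, 16.5) mm, yaw about -0.031. The handle lateral lines fit within 1 mm. I'll turn the tool to right/left clamp yaw first.

```bash
cat >> h.py <<'E'
psi=-0.031; O=np.array([.5705,.0167,0]); c,s=np.cos(psi),np.sin(psi)
X=np.array([c,s,0]);Y=np.array([-s,c,0])
H={"left":(O-.028*X+.135*Y+[0,0,.06],Y),"right":(O-.028*X-.135*Y+[0,0,.06],-Y),"near":(O-.1*X+[0,0,.06],-X)}
def tcp(n,r,th):
    h,o=H[n]; return h+r*np.cos(th)*o+np.array([0,0,r*np.sin(th)-.019])
def toolR(st):
    from scipy.spatial.transform import Rotation as Ro
    return Ro.from_euler("xyz",st["ee_rot"]).as_matrix()
def go(target):
    from station import arm
    st=arm.get_state(); d=toolR(st).T@(np.array(target)-st["eef_pos"])
    print("t",round(st["t"],2),"pos",np.round(st["eef_pos"],4),"yaw",round(st["ee_rot"][2],4),"F",np.round(st["force"],2),"w",round(st["width"],4)," -> tool shift",np.round(d,4)); return d
E
python3 - <<'E'
import numpy as np
from h import *
f=dict(np.load("top0.npz"));P=pts(f)
m=(P[...,0]>.1)&(P[...,1]<-.2)
print("max z right", np.nanmax(P[...,2][m]), np.nanpercentile(P[...,2][m],99.5))
E
```

```text
max z right 0.4207461757407173 0.4172497460968793
```

Request:
apply_moves(
  moves=[
    [0.4, 0, 0, 0, -0.115],
    [0.4, 0, 0, 0, -0.115],
    [0.4, 0, 0, 0, -0.115],
    [0.4, 0, 0, 0, -0.115],
    [0.4, 0, 0, 0, -0.115],
    [0.4, 0, 0, 0, -0.115],
    [0.4, 0, 0, 0, -0.115],
    [0.4, 0, 0, 0, -0.115],
    [0.4, 0, 0, 0, -0.115],
    [0.4, 0, 0, 0, -0.115],
    [0.4, 0, 0, 0, -0.115],
    [0.4, 0, 0, 0, 0],
  ],
  newtons=8,
)

```text
t: 2.5
eef_pos: [0.1812, -0.6502, 0.2265]
ee_rot: [-3.142, 0.0, -1.599]
force: [0.5, 0.7, 0.1]
width: 0.0613
```

```bash
python3 - <<'E'
from h import *
f=dict(np.load("top0.npz"));P=pts(f)
m=(P[...,2]>.2)&(P[...,0]>.1); v,u=np.where(m); print(len(u), u.min() if len(u) else 0,u.max(),v.min(),v.max())
m=(P[...,0]>.25)&(P[...,1]<-.2);m[:, :360]=False; print(np.nanpercentile(P[...,2][m],[50,99,100]))
go(tcp("right",.075,1.23)+[0,0,.085])
E
```

```text
36998 0 559 0 419
[0.0267483  0.41553061 0.42074618]
t 2.5 pos [ 0.1812 -0.6502  0.2265] yaw -1.5995 F [0.49 0.74 0.06] w 0.0613  -> tool shift [-0.5178 -0.3416  0.0299]
```

Request:
apply_moves(
  moves=[
    [0.4, -0.015, -0.01, 0, 0],
    [0.4, -0.03, -0.02, 0, 0],
    [0.4, -0.03, -0.02, 0, 0],
    [0.4, -0.03, -0.02, 0, 0],
    [0.4, -0.03, -0.02, 0, 0],
    [0.4, -0.03, -0.02, 0, 0],
    [0.4, -0.03, -0.02, 0, 0],
    [0.4, -0.03, -0.02, 0, 0],
    [0.4, -0.03, -0.02, 0, 0],
    [0.4, -0.03, -0.02, 0, 0],
    [0.4, -0.03, -0.02, 0, 0],
    [0.4, -0.03, -0.02, 0, 0],
  ],
)

```text
t: 3.5
eef_pos: [0.4236, -0.3117, 0.227]
ee_rot: [-3.141, -0.0, -1.609]
force: [1.7, -0.4, -0.3]
width: 0.0615
```

Request:
apply_moves(
  moves=[
    [0.4, -0.03, -0.02, 0, 0],
    [0.4, -0.03, -0.02, 0, 0],
    [0.4, -0.03, -0.02, 0, 0],
    [0.4, -0.03, -0.02, 0, 0],
    [0.4, -0.03, -0.02, 0, 0],
    [0.4, -0.013, -0.012, 0, 0],
    [0.4, 0, 0, 0, 0],
    [0.4, 0, 0, 0, 0],
  ],
)

```text
t: 4.17
eef_pos: [0.5407, -0.1534, 0.2263]
ee_rot: [3.141, -0.0, -1.606]
force: [-0.2, -0.0, 0.1]
width: 0.0613
```

```bash
python3 - <<'E'
from h import *
from station import eyes
import cv2
go(tcp("right",.075,1.23))
f=eyes.grab_frame("scene");cv2.imwrite("pics/s1.png",f["color"][:,:,::-1])
f=eyes.grab_frame("wrist");cv2.imwrite("pics/w1.png",f["color"][:,:,::-1])
E
```

```text
t 4.17 pos [ 0.5407 -0.1534  0.2263] yaw -1.6057 F [-0.23 -0.03  0.11] w 0.0613  -> tool shift [-0.0109  0.0034  0.1146]
```

View pics/s1.png

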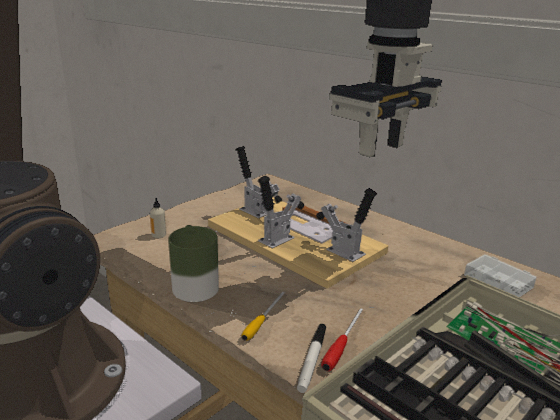

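View pics/w1.png

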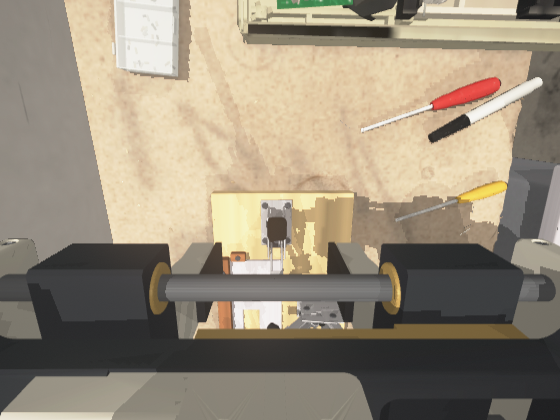

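The wrist view shows the right handle's tip at (277,228), midway between the fingers at about 215 and 350. I'll lower and grip.

Request:
apply_moves(
  moves=[
    [0.4, -0.004, 0.002, 0.01, 0],
    [0.4, -0.004, 0.001, 0.02, 0],
    [0.4, -0.003, 0, 0.025, 0],
    [0.4, 0, 0, 0.025, 0],
    [0.4, 0, 0, 0.02, 0],
    [0.4, 0, 0, 0.012, 0],
    [0.4, 0, 0, 0.003, 0],
    [0.4, 0, 0, 0, 0],
  ],
)

```text
t: 4.93
eef_pos: [0.5364, -0.1437, 0.1105]
ee_rot: [3.139, -0.0, -1.606]
force: [-0.6, -0.2, -0.5]
width: 0.0613
```

Request:
apply_moves(
  moves=[
    [-1, 0, 0, 0, 0],
    [-1, 0, 0, 0, 0],
    [-1, 0, 0, 0, 0],
    [-1, 0, 0, 0, 0],
    [-1, 0, 0, 0, 0],
    [-1, 0, 0, 0, 0],
    [-1, 0, 0, 0, 0],
    [-1, 0, 0, 0, 0],
  ],
  newtons=8,
)

```text
t: 5.6
eef_pos: [0.5388, -0.1429, 0.1118]
ee_rot: [-3.139, 0.0, -1.604]
force: [3.0, -1.0, -2.0]
width: 0.0164
```

```bash
python3 - <<'E'
from h import *
from station import eyes
import cv2
go(tcp("right",.075,1.23))
f=eyes.grab_frame("scene");cv2.imwrite("pics/s2.png",cv2.resize(f["color"][130:290,190:400,::-1],None,fx=3.7,fy=3.7))
E
```

```text
t 5.6 pos [ 0.5388 -0.1429  0.1118] yaw -1.6045 F [ 3.01 -1.01 -2.05] w 0.0164  -> tool shift [-0.0004  0.0012  0.0002]
```

View pics/s2.png

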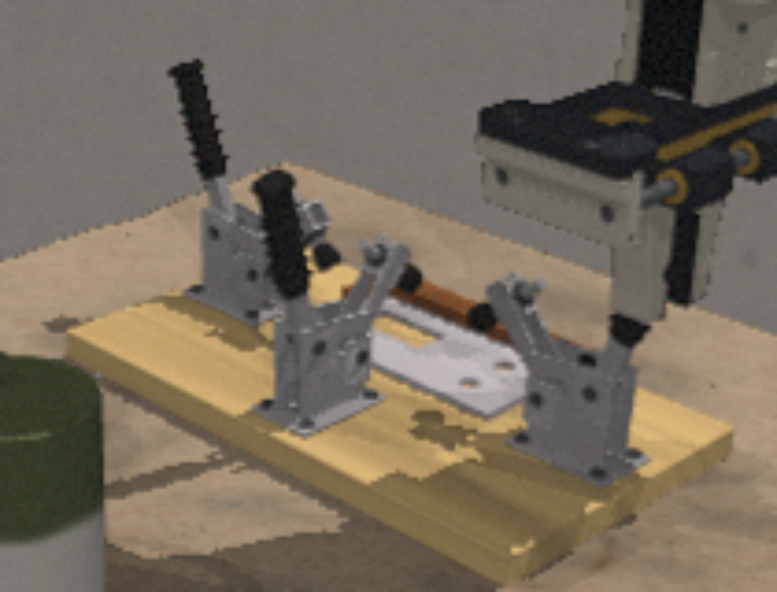

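It's gripped, width 16.4 mm (the flared tip). I'll swing the right handle down in steps.

Request:
apply_moves(
  moves=[
    [-1, 0.0035, 0, 0.0014, 0],
    [-1, 0.0034, 0, 0.0015, 0],
    [-1, 0.0033, 0, 0.0017, 0],
    [-1, 0.0033, 0, 0.0018, 0],
  ],
)

```text
t: 5.98
eef_pos: [0.5382, -0.1571, 0.1058]
ee_rot: [-3.139, -0.0, -1.604]
force: [3.7, -0.2, 4.8]
width: 0.0168
```

Request:
apply_moves(
  moves=[
    [-1, 0.0031, 0, 0.0021, 0],
    [-1, 0.0031, 0, 0.0021, 0],
  ],
)

```text
t: 6.15
eef_pos: [0.538, -0.1636, 0.1016]
ee_rot: [-3.139, -0.001, -1.605]
force: [3.7, -1.9, 6.4]
width: 0.0163
```

Request:
apply_moves(
  moves=[
    [-1, 0.0029, 0, 0.0024, 0],
    [-1, 0.0029, 0, 0.0024, 0],
  ],
)

```text
t: 6.32
eef_pos: [0.5379, -0.1696, 0.0969]
ee_rot: [-3.139, -0.001, -1.605]
force: [4.5, -3.2, 6.0]
width: 0.0165
```

Request:
apply_moves(
  moves=[
    [-1, 0.0026, 0, 0.0026, 0],
    [-1, 0.0026, 0, 0.0027, 0],
  ],
)

```text
t: 6.48
eef_pos: [0.5377, -0.175, 0.0917]
ee_rot: [-3.139, -0.001, -1.605]
force: [4.0, -4.5, 6.8]
width: 0.0167
```

Request:
apply_moves(
  moves=[
    [-1, 0.0024, 0, 0.0029, 0],
    [-1, 0.0023, 0, 0.0029, 0],
  ],
)

```text
t: 6.65
eef_pos: [0.5375, -0.1799, 0.0859]
ee_rot: [-3.139, -0.001, -1.605]
force: [4.1, -5.2, 5.6]
width: 0.0162
```

Request:
apply_moves(
  moves=[
    [-1, 0.0021, 0, 0.0031, 0],
    [-1, 0.002, 0, 0.0032, 0],
  ],
)

```text
t: 6.82
eef_pos: [0.5374, -0.1842, 0.0797]
ee_rot: [-3.139, -0.002, -1.605]
force: [3.6, -6.3, 6.8]
width: 0.0163
```

```bash
cat >> h.py <<'E'
def feel(n):
    from station import arm
    st=arm.get_state(); h,o=H[n]; g=st["eef_pos"]+[0,0,.019]-h
    a=g@o; b=g[2]; th=np.arctan2(b,a); r=np.hypot(a,b); F=st["force"]
    res=-(F@o*np.sin(th)-F[2]*np.cos(th)); rad=F@o*np.cos(th)+F[2]*np.sin(th)
    print("t",round(st["t"],2),"th",round(th,3),"r",round(r,4),"resist",round(res,2),"radial",round(rad,2),"w",round(st["width"],4))
E
python3 - <<'E'
from h import *
from station import eyes
import cv2
feel("right")
f=eyes.grab_frame("scene");cv2.imwrite("pics/s3.png",cv2.resize(f["color"][130:290,190:400,::-1],None,fx=3.7,fy=3.7))
E
```

```text
t 6.82 th 0.525 r 0.0772 resist 2.75 radial 8.78 w 0.0163
```

View pics/s3.png

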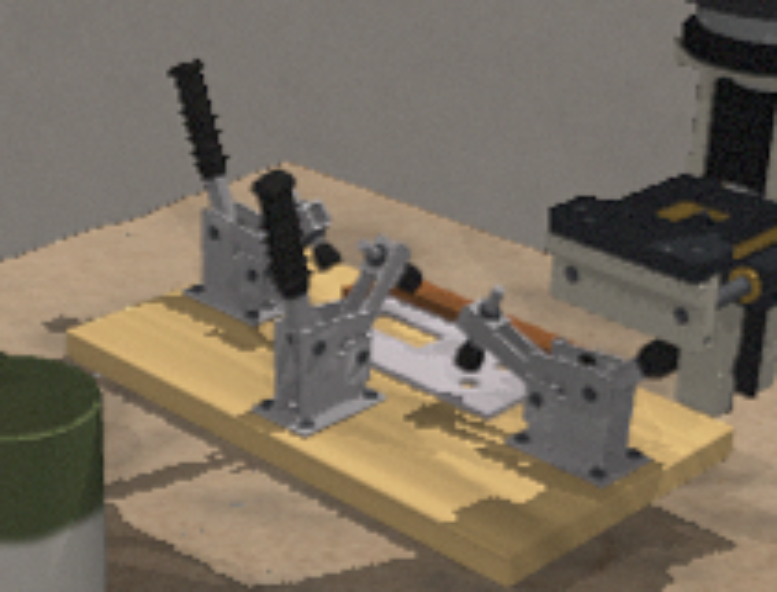

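Request:
apply_moves(
  moves=[
    [-1, 0.0016, 0, 0.0033, 0],
    [-1, 0.0015, 0, 0.0033, 0],
  ],
)

```text
t: 7.03
eef_pos: [0.5373, -0.1874, 0.0731]
ee_rot: [-3.139, -0.002, -1.605]
force: [3.3, -8.1, 6.4]
width: 0.0158
```

```bash
python3 -c "
from h import *
feel('right')"
```

```text
t 7.03 th 0.43 r 0.077 resist 2.44 radial 9.97 w 0.0158
```

Request:
apply_moves(
  moves=[
    [-1, 0.0018, 0, 0.0034, 0],
    [-1, 0.0018, 0, 0.0035, 0],
    [-1, 0.0014, 0, 0.0036, 0],
    [-1, 0.0012, 0, 0.0036, 0],
  ],
)

```text
t: 7.37
eef_pos: [0.5371, -0.1936, 0.0588]
ee_rot: [-3.139, -0.002, -1.605]
force: [4.0, -9.2, 5.0]
width: 0.0158
```

```bash
python3 -c "
from h import *
feel('right')"
```

```text
t 7.37 th 0.229 r 0.0783 resist 2.8 radial 9.93 w 0.0158
```

Request:
apply_moves(
  moves=[
    [-1, 0.001, 0, 0.0038, 0],
    [-1, 0.0008, 0, 0.0038, 0],
    [-1, 0.0003, 0, 0.0038, 0],
  ],
)

```text
t: 7.62
eef_pos: [0.537, -0.1959, 0.0473]
ee_rot: [-3.139, -0.002, -1.605]
force: [4.9, -10.1, 4.6]
width: 0.0161
```

```bash
python3 -c "
from h import *
feel('right')"
```

```text
t 7.62 th 0.08 r 0.0788 resist 3.76 radial 10.31 w 0.0161
```

Request:
apply_moves(
  moves=[
    [-1, 0.001, 0, 0.003, 0],
    [-1, 0.001, 0, 0.002, 0],
    [-1, 0, 0, 0.0005, 0],
  ],
)

```text
t: 7.87
eef_pos: [0.5369, -0.1975, 0.0413]
ee_rot: [-3.14, -0.001, -1.605]
force: [5.4, -7.9, 3.4]
width: 0.0161
```

```bash
python3 - <<'E'
from h import *
from station import eyes
import cv2
feel("right")
f=eyes.grab_frame("scene");cv2.imwrite("pics/s4.png",cv2.resize(f["color"][130:290,190:400,::-1],None,fx=3.7,fy=3.7))
E
```

```text
t 7.87 th 0.004 r 0.0801 resist 3.38 radial 7.72 w 0.0161
```

View pics/s4.png

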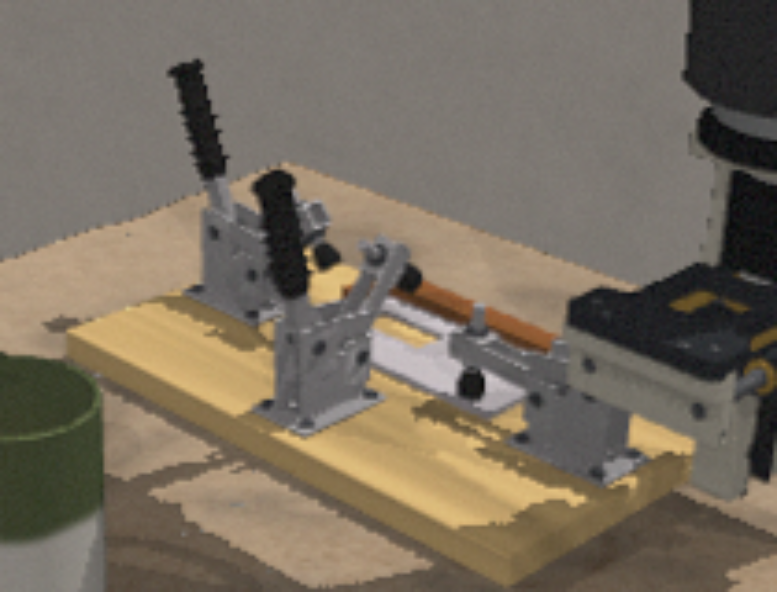

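Request:
apply_moves(
  moves=[
    [-1, 0, 0, 0.001, 0],
    [-1, 0, 0, 0, 0],
  ],
)

```text
t: 8.08
eef_pos: [0.5369, -0.1976, 0.0405]
ee_rot: [-3.14, -0.002, -1.605]
force: [4.2, -8.6, 2.1]
width: 0.0161
```

Request:
apply_moves(
  moves=[
    [-1, 0, 0, 0.001, 0],
    [-1, 0, 0, 0, 0],
  ],
)

```text
t: 8.25
eef_pos: [0.5369, -0.1977, 0.0396]
ee_rot: [-3.14, -0.002, -1.605]
force: [4.7, -8.9, 2.7]
width: 0.0157
```

Request:
apply_moves(
  moves=[
    [-1, 0, 0, 0.001, 0],
    [-1, 0, 0, 0, 0],
  ],
)

```text
t: 8.42
eef_pos: [0.5368, -0.1977, 0.0386]
ee_rot: [-3.14, -0.002, -1.605]
force: [5.0, -9.4, 2.2]
width: 0.0159
```

Request:
apply_moves(
  moves=[
    [-1, 0, 0, 0.0015, 0],
    [-1, 0, 0, 0, 0],
  ],
)

```text
t: 8.58
eef_pos: [0.5368, -0.1978, 0.0371]
ee_rot: [-3.14, -0.002, -1.605]
force: [4.7, -10.5, 1.8]
width: 0.0157
```

Request:
apply_moves(
  moves=[
    [-1, 0, 0, 0.0015, 0],
    [-1, 0, 0, 0, 0],
  ],
)

```text
t: 8.75
eef_pos: [0.5368, -0.1979, 0.0355]
ee_rot: [-3.14, -0.002, -1.605]
force: [5.3, -10.2, 1.5]
width: 0.0155
```

Request:
apply_moves(
  moves=[
    [-1, 0, 0, 0.0015, 0],
    [-1, 0, 0, 0, 0],
  ],
)

```text
t: 8.92
eef_pos: [0.5368, -0.1979, 0.034]
ee_rot: [-3.14, -0.002, -1.605]
force: [4.5, -10.9, 1.6]
width: 0.0153
```

```bash
python3 - <<'E'
from h import *
from station import eyes
import cv2
feel("right")
f=eyes.grab_frame("scene");cv2.imwrite("pics/s5.png",cv2.resize(f["color"][170:290,270:420,::-1],None,fx=5,fy=5))
E
```

```text
t 8.92 th -0.086 r 0.0808 resist 2.51 radial 10.55 w 0.0153
```

View pics/s5.png

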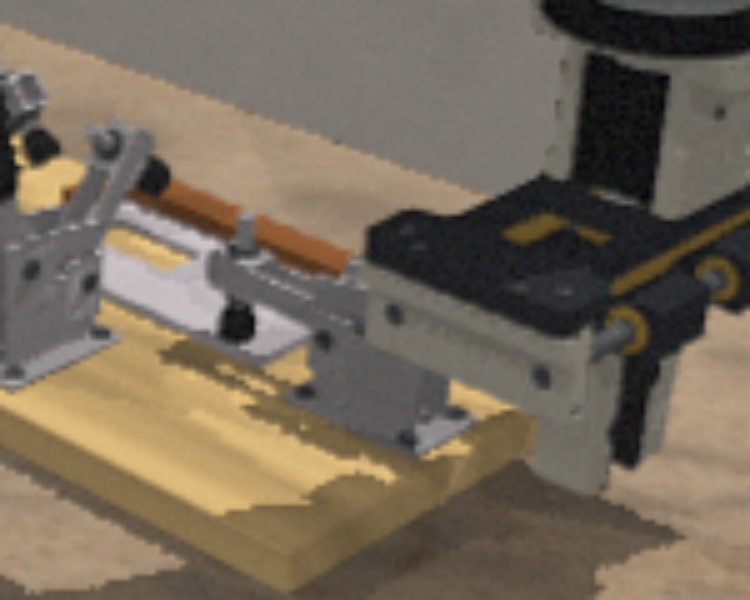

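Request:
apply_moves(
  moves=[
    [0.4, 0, 0, 0, 0],
    [0.4, 0, 0, 0, 0],
    [0.4, 0, 0, 0, 0],
    [0.4, 0, 0, -0.01, 0],
    [0.4, 0, 0, -0.03, 0],
    [0.4, 0, 0, -0.04, 0],
    [0.4, 0, 0, -0.04, 0],
    [0.4, 0, 0, -0.03, 0],
    [0.4, 0, 0, 0, 0],
  ],
)

```text
t: 9.72
eef_pos: [0.5388, -0.1966, 0.1915]
ee_rot: [-3.131, -0.002, -1.604]
force: [1.3, 1.3, 0.5]
width: 0.0606
```

```bash
python3 - <<'E'
from h import *
from station import eyes
import cv2
feel("right")
f=eyes.grab_frame("scene");cv2.imwrite("pics/s6.png",cv2.resize(f["color"][170:290,270:420,::-1],None,fx=5,fy=5))
P=pts(f); h,o=H["right"]
D=P-h; a=D@o; l=D@X
for lo in np.arange(-.08,.105,.01):
    m=(a>lo)&(a<lo+.01)&(abs(l)<.012)&(D[...,2]>-.03)
    if m.sum(): print(round(lo,2),m.sum(),"z top",np.round(np.percentile(P[m][:,2],[50,95]),4))
E
```

```text
t 9.72 th 1.087 r 0.17 resist 1.4 radial -0.19 w 0.0606
-0.08 101 z top [0.0533 0.0705]
-0.07 39 z top [0.0523 0.0556]
-0.06 39 z top [0.0515 0.0553]
-0.05 25 z top [0.0504 0.0554]
-0.04 83 z top [0.0566 0.0668]
-0.03 103 z top [0.0521 0.0686]
-0.02 101 z top [0.06   0.0698]
-0.01 111 z top [0.0576 0.0711]
-0.0 144 z top [0.0489 0.0702]
0.01 86 z top [0.0595 0.0695]
0.02 35 z top [0.0666 0.0713]
0.03 40 z top [0.071  0.0761]
0.04 56 z top [0.0723 0.1487]
0.05 52 z top [0.0741 0.0801]
0.06 111 z top [0.2827 0.3433]
0.07 112 z top [0.1914 0.3435]
0.08 114 z top [0.3023 0.3438]
0.09 104 z top [0.084  0.3405]
0.1 374 z top [0.317  0.3698]
```

View pics/s6.png

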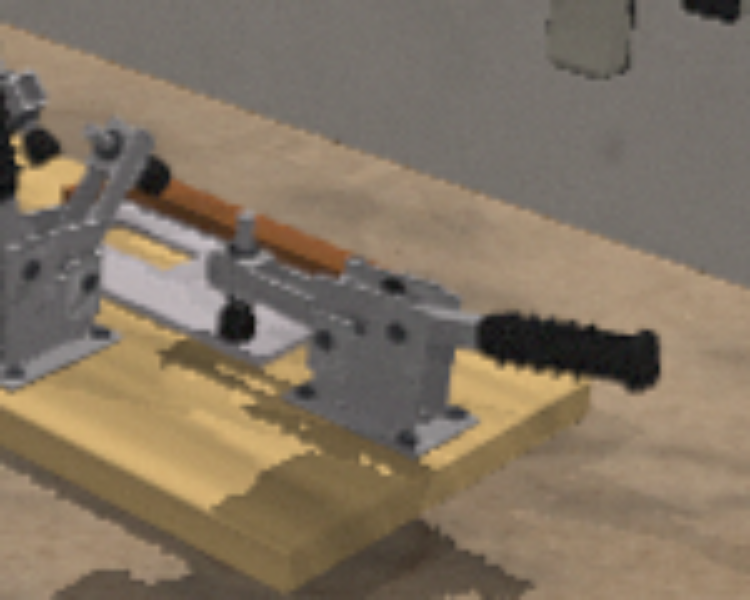

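The right handle is still about 0.15 rad up because the pads slipped along it. I'll close the fingers and press it down from above.

Request:
apply_moves(
  moves=[
    [-1, 0, 0.0025, 0.02, 0],
    [-1, 0, 0, 0.03, 0],
    [-1, 0, 0, 0.03, 0],
    [-1, 0, 0, 0.01, 0],
    [-1, 0, 0, 0.005, 0],
    [-1, 0, 0, 0, 0],
    [-1, 0, 0, 0, 0],
    [-1, 0, 0, 0, 0],
  ],
)

```text
t: 10.43
eef_pos: [0.5345, -0.1959, 0.0902]
ee_rot: [-3.139, -0.0, -1.604]
force: [0.1, -0.4, 0.8]
width: 0.0135
```

Request:
apply_moves(
  moves=[
    [-1, 0, 0, 0.006, 0],
    [-1, 0, 0, 0.006, 0],
    [-1, 0, 0, 0.003, 0],
  ],
)

```text
t: 10.68
eef_pos: [0.5333, -0.1958, 0.0734]
ee_rot: [-3.141, 0.0, -1.605]
force: [-0.9, 0.7, 0.8]
width: 0.0009
```

Request:
apply_moves(
  moves=[
    [-1, 0, 0, 0.002, 0],
    [-1, 0, 0, 0.002, 0],
  ],
)

```text
t: 10.85
eef_pos: [0.5331, -0.1959, 0.0694]
ee_rot: [3.141, -0.0, -1.605]
force: [0.3, -0.7, 1.2]
width: 0.0004
```

Request:
apply_moves(
  moves=[
    [-1, 0, -0.002, 0.001, 0],
    [-1, 0, 0, 0, 0],
  ],
)

```text
t: 11.02
eef_pos: [0.5354, -0.1959, 0.0683]
ee_rot: [3.141, -0.0, -1.605]
force: [-0.2, -0.6, -0.9]
width: 0.0006
```

Request:
apply_moves(
  moves=[
    [-1, 0, 0, 0.001, 0],
    [-1, 0, 0, 0, 0],
  ],
)

```text
t: 11.18
eef_pos: [0.5355, -0.1959, 0.0676]
ee_rot: [-3.141, -0.0, -1.605]
force: [-0.0, -0.6, -0.5]
width: 0.0003
```

Request:
apply_moves(
  moves=[
    [-1, 0, 0, 0.001, 0],
    [-1, 0, 0, 0, 0],
  ],
)

```text
t: 11.35
eef_pos: [0.5355, -0.1959, 0.0667]
ee_rot: [-3.141, -0.0, -1.605]
force: [1.2, -0.3, 0.7]
width: 0.0006
```

```bash
python3 - <<'E'
from h import *
from station import eyes
import cv2
feel("right")
f=eyes.grab_frame("scene");cv2.imwrite("pics/s7.png",cv2.resize(f["color"][170:290,270:420,::-1],None,fx=5,fy=5))
E
```

```text
t 11.35 th 0.316 r 0.0827 resist 0.6 radial 0.43 w 0.0006
```

View pics/s7.png

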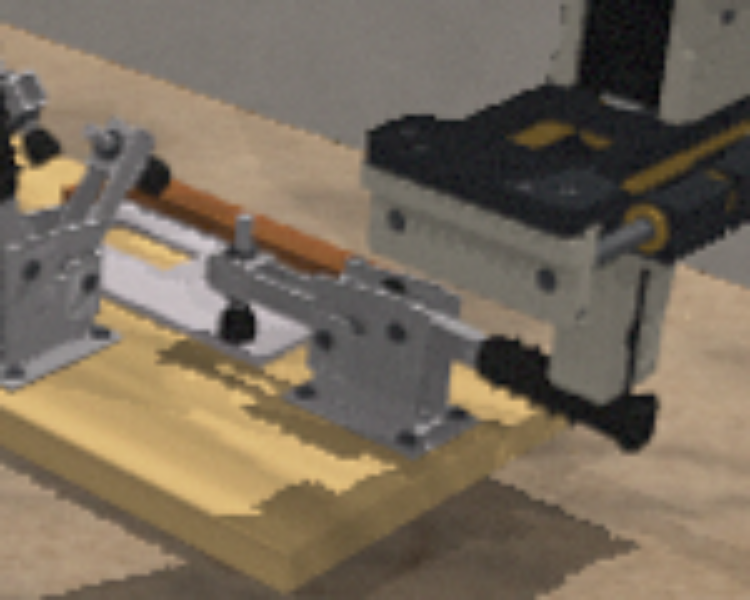

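The handle is following the fingertip; its tip is now at (645,415) in the zoom, down from (640,360). I'll press on to the stop.

Request:
apply_moves(
  moves=[
    [-1, 0, 0, 0.001, 0],
    [-1, 0, 0, 0, 0],
  ],
)

```text
t: 11.57
eef_pos: [0.5355, -0.1959, 0.0657]
ee_rot: [-3.141, -0.0, -1.605]
force: [-0.1, -1.8, 1.3]
width: 0.0005
```

Request:
apply_moves(
  moves=[
    [-1, 0, 0, 0.001, 0],
    [-1, 0, 0, 0, 0],
  ],
)

```text
t: 11.73
eef_pos: [0.5355, -0.196, 0.0647]
ee_rot: [-3.141, -0.0, -1.605]
force: [-0.3, -1.5, 2.8]
width: 0.0005
```

Request:
apply_moves(
  moves=[
    [-1, 0, 0, 0.001, 0],
    [-1, 0, 0, 0, 0],
  ],
)

```text
t: 11.9
eef_pos: [0.5355, -0.196, 0.0638]
ee_rot: [-3.141, -0.0, -1.605]
force: [-0.4, -0.3, 3.6]
width: 0.0004
```

Request:
apply_moves(
  moves=[
    [-1, 0, 0, 0.001, 0],
    [-1, 0, 0, 0, 0],
  ],
)

```text
t: 12.07
eef_pos: [0.5355, -0.196, 0.0628]
ee_rot: [-3.141, -0.0, -1.605]
force: [-1.1, -1.0, 3.7]
width: 0.0002
```

Request:
apply_moves(
  moves=[
    [-1, 0, 0, 0.001, 0],
    [-1, 0, 0, 0, 0],
  ],
)

```text
t: 12.23
eef_pos: [0.5355, -0.196, 0.0618]
ee_rot: [-3.141, -0.0, -1.605]
force: [-0.6, -2.9, 4.8]
width: 0.0003
```

```bash
python3 - <<'E'
from h import *
from station import eyes
import cv2
f=eyes.grab_frame("scene");cv2.imwrite("pics/s8.png",cv2.resize(f["color"][170:290,270:420,::-1],None,fx=5,fy=5))
P=pts(f); h,o=H["right"]
D=P-h; a=D@o; l=D@X
for lo in np.arange(.03,.105,.01):
    m=(a>lo)&(a<lo+.01)&(abs(l)<.012)&(abs(D[...,2])<.03)
    if m.sum(): print(round(lo,2),m.sum(),"z",np.round(np.percentile(P[m][:,2],[10,50,90]),4))
E
```

```text
0.03 41 z [0.053  0.0599 0.0637]
0.04 56 z [0.0509 0.0595 0.0637]
0.05 52 z [0.0498 0.0582 0.0625]
0.06 29 z [0.0477 0.052  0.0567]
0.07 26 z [0.0464 0.0513 0.0553]
0.08 79 z [0.0483 0.058  0.085 ]
0.09 144 z [0.0463 0.0596 0.0819]
0.1 1 z [0.0544 0.0544 0.0544]
```

View pics/s8.png

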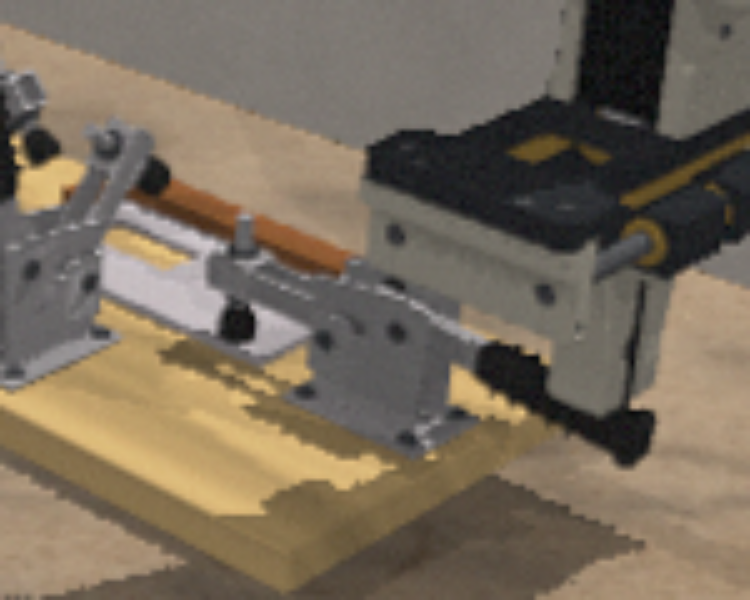

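Request:
apply_moves(
  moves=[
    [-1, 0, 0, -0.01, 0],
    [-1, 0, 0, -0.03, 0],
    [-1, 0, 0, -0.04, 0],
    [-1, 0, 0, -0.04, 0],
    [-1, 0, 0, -0.018, 0],
    [-1, -0.02, 0, 0, 0],
    [-1, -0.035, 0, 0, 0],
    [-1, -0.035, 0, 0, 0],
    [-1, -0.035, 0, 0, 0],
    [-1, -0.035, 0, 0, 0],
    [-1, -0.035, 0, 0, 0],
    [-1, -0.035, 0, 0, 0],
  ],
)

```text
t: 13.28
eef_pos: [0.5424, 0.0359, 0.2]
ee_rot: [3.141, 0.001, -1.605]
force: [0.9, -1.2, 1.0]
width: -0.0
```

Request:
apply_moves(
  moves=[
    [-1, -0.035, 0, 0, 0],
    [-1, -0.035, 0, 0, 0],
    [-1, -0.02, 0, 0, 0],
    [-1, 0, 0, 0, 0],
    [-1, 0, 0, 0, 0],
  ],
)

```text
t: 13.7
eef_pos: [0.5457, 0.1253, 0.1996]
ee_rot: [3.141, 0.0, -1.603]
force: [0.3, -0.1, 0.4]
width: 0.0001
```

```bash
cat >> h.py <<'E'
def ctcp(n,r,th):
    h,o=H[n]; return h+(r*np.cos(th)-.00825*np.sin(th)-.0095)*o+np.array([0,0,r*np.sin(th)+.00825*np.cos(th)])
E
python3 - <<'E'
from h import *
from station import eyes
import cv2
h,o=H["left"]; go(h-.006*o+[0,0,.068]); go(ctcp("left",.07,1.2))
f=eyes.grab_frame("scene");cv2.imwrite("pics/s9.png",cv2.resize(f["color"][130:290,190:400,::-1],None,fx=3.7,fy=3.7))
P=pts(f); h,o=H["right"]
D=P-h; a=D@o; l=D@X
for lo in np.arange(.03,.105,.01):
    m=(a>lo)&(a<lo+.01)&(abs(l)<.012)&(abs(D[...,2])<.03)
    if m.sum(): print(round(lo,2),m.sum(),"z",np.round(np.percentile(P[m][:,2],[10,50,90]),4))
E
```

```text
t 13.7 pos [0.5457 0.1253 0.1996] yaw -1.6026 F [ 0.26 -0.09  0.38] w 0.0001  -> tool shift [-0.0213 -0.0003  0.0716]
t 13.7 pos [0.5457 0.1253 0.1996] yaw -1.6026 F [ 0.26 -0.09  0.38] w 0.0001  -> tool shift [-0.0354 -0.0002  0.0713]
0.03 37 z [0.0533 0.0604 0.0647]
0.04 56 z [0.0521 0.0611 0.0656]
0.05 58 z [0.0524 0.0605 0.0648]
0.06 56 z [0.0512 0.0596 0.064 ]
0.07 59 z [0.0511 0.0592 0.0635]
0.08 54 z [0.0513 0.0595 0.0626]
0.09 84 z [0.0487 0.0566 0.0633]
```

View pics/s9.png

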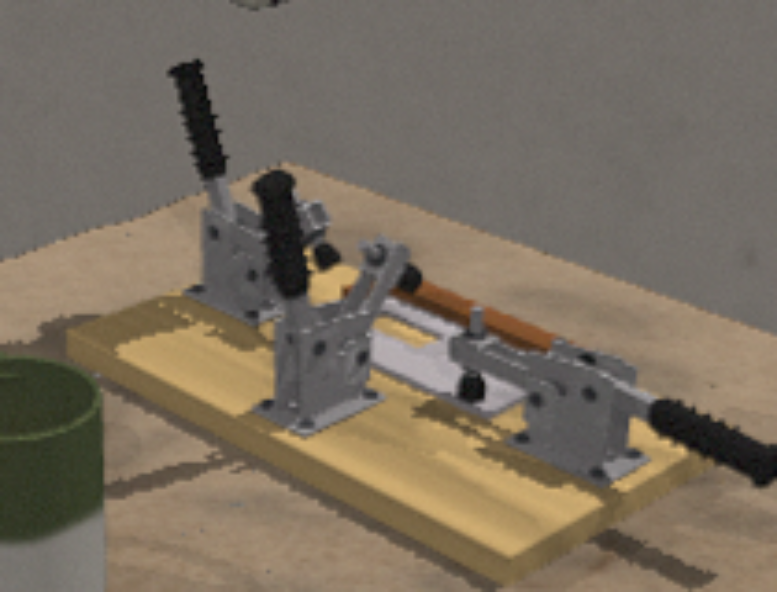

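The right handle is now level: sleeve median z is 60 mm along its whole length, so it's shut. Now the left clamp: down on the inner side of its handle, then push outward.

Request:
apply_moves(
  moves=[
    [-1, -0.021, 0, 0, 0],
    [-1, 0, 0, 0.02, 0],
    [-1, 0, 0, 0.025, 0],
    [-1, 0, 0, 0.02, 0],
    [-1, 0, 0, 0.006, 0],
    [-1, 0, 0, 0, 0],
  ],
)

```text
t: 14.25
eef_pos: [0.5459, 0.1434, 0.1272]
ee_rot: [3.139, -0.002, -1.606]
force: [0.5, -0.1, 0.3]
width: 0.0005
```

Request:
apply_moves(
  moves=[
    [-1, -0.004, 0, 0, 0],
    [-1, -0.004, 0, 0, 0],
    [-1, 0, 0, 0, 0],
  ],
)

```text
t: 14.5
eef_pos: [0.5482, 0.1539, 0.1302]
ee_rot: [-3.139, 0.001, -1.605]
force: [-0.3, 0.4, 0.1]
width: 0.0005
```

Request:
apply_moves(
  moves=[
    [-1, -0.003, 0, 0, 0],
    [-1, -0.003, 0, 0, 0],
    [-1, 0, 0, 0, 0],
  ],
)

```text
t: 14.75
eef_pos: [0.5477, 0.1596, 0.1292]
ee_rot: [-3.141, 0.001, -1.604]
force: [0.3, -0.5, 0.1]
width: 0.0
```

```bash
cat > cf.py <<'E'
import sys
from h import *
from station import arm
def cfeel(n):
    st=arm.get_state(); h,o=H[n]; g=st["eef_pos"]-h; a=g@o+.0095; b=g[2]
    R=np.hypot(a,b); th=np.arctan2(b,a)-np.arcsin(min(1,.00825/R)); r=np.sqrt(max(0,R*R-.00825**2)); F=st["force"]
    res=-(F@o*np.sin(th)-F[2]*np.cos(th))*r/.08
    print("t",round(st["t"],2),"th",round(th,3),"r",round(r,4),"resist@80",round(res,2),"Fo,Fz",np.round([F@o,F[2]],2),end=" ; ")
    # next shifts
    for t in sys.argv[2:]:
        d=toolR(st).T@(ctcp(n,.07,float(t))-st["eef_pos"]); print(t,np.round(d,4),end=" ")
    print()
cfeel(sys.argv[1])
E
python3 cf.py left 1.2 1.1 1.0
```

```text
t 14.75 th 1.219 r 0.0706 resist@80 0.43 Fo,Fz [-0.48  0.1 ] ; 1.2 [-0.0011  0.0007  0.0009] 1.1 [-0.0078  0.0008  0.003 ] 1.0 [-0.0143  0.0008  0.0058]
```

Request:
apply_moves(
  moves=[
    [-1, -0.004, 0, 0.0015, 0],
    [-1, -0.004, 0, 0.0015, 0],
    [-1, 0, 0, 0, 0],
  ],
)

```text
t: 15.0
eef_pos: [0.5477, 0.1675, 0.1254]
ee_rot: [3.142, -0.0, -1.604]
force: [-0.5, -0.8, -1.0]
width: 0.0003
```

Request:
apply_moves(
  moves=[
    [-1, -0.003, 0, 0.0013, 0],
    [-1, -0.003, 0, 0.0014, 0],
    [-1, 0, 0, 0, 0],
  ],
)

```text
t: 15.25
eef_pos: [0.5479, 0.1733, 0.1226]
ee_rot: [3.141, -0.0, -1.605]
force: [0.6, -0.5, -0.8]
width: 0.0005
```

```bash
python3 cf.py left 1.0 .95 .9 .85
```

```text
t 15.25 th 1.001 r 0.0691 resist@80 -0.02 Fo,Fz [-0.48 -0.8 ] ; 1.0 [-0.0005  0.0005 -0.0007] .95 [-0.0036  0.0005  0.0009] .9 [-0.0067  0.0005  0.0027] .85 [-0.0096  0.0006  0.0046]
```

```bash
python3 - <<'E'
from station import eyes
import cv2
f=eyes.grab_frame("scene");cv2.imwrite("pics/s10.png",cv2.resize(f["color"][110:230,190:340,::-1],None,fx=5,fy=5))
E
```

```text
(no output)
```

View pics/s10.png

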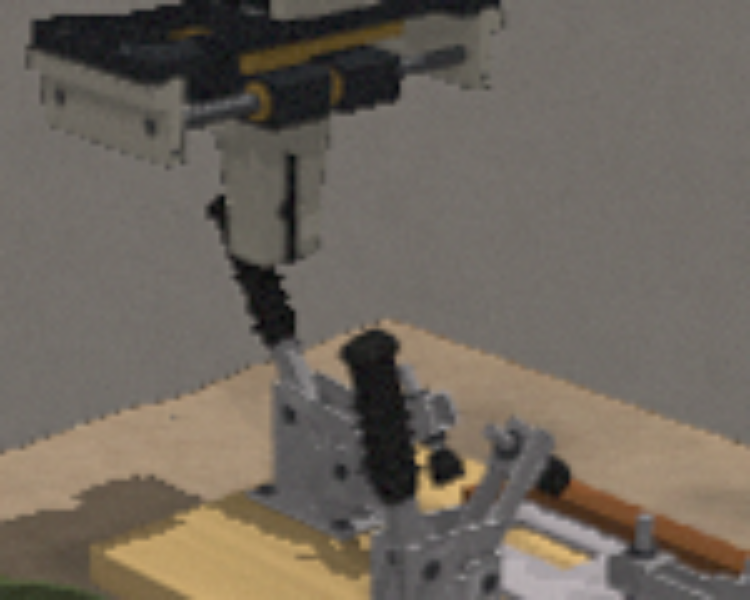

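The finger is against the left handle (zoom: tip (215,205), finger bottom (265,255)) and it has swung. Continuing in small steps.

Request:
apply_moves(
  moves=[
    [-1, -0.0035, 0, 0.001, 0],
    [-1, 0, 0, 0, 0],
  ],
)

```text
t: 15.47
eef_pos: [0.5479, 0.1766, 0.1217]
ee_rot: [3.141, -0.0, -1.605]
force: [-0.3, -1.3, 0.7]
width: 0.0005
```

Request:
apply_moves(
  moves=[
    [-1, -0.003, 0, 0.0018, 0],
    [-1, 0, 0, 0, 0],
  ],
)

```text
t: 15.63
eef_pos: [0.548, 0.1796, 0.1198]
ee_rot: [3.141, -0.0, -1.605]
force: [0.1, -0.7, 0.4]
width: 0.0004
```

Request:
apply_moves(
  moves=[
    [-1, -0.003, 0, 0.0019, 0],
    [-1, 0, 0, 0, 0],
  ],
)

```text
t: 15.8
eef_pos: [0.5481, 0.1827, 0.1179]
ee_rot: [3.141, -0.0, -1.605]
force: [-1.2, -0.1, 0.4]
width: 0.0004
```

```bash
python3 cf.py left .8 .75 .7 .65 .6
```

```text
t 15.8 th 0.852 r 0.0698 resist@80 0.37 Fo,Fz [-0.18  0.44] ; .8 [-0.0031  0.0005  0.002 ] .75 [-0.0058  0.0005  0.0042] .7 [-0.0085  0.0005  0.0065] .65 [-0.011   0.0005  0.009 ] .6 [-0.0134  0.0005  0.0116]
```

Request:
apply_moves(
  moves=[
    [-1, -0.003, 0, 0.002, 0],
    [-1, 0, 0, 0, 0],
  ],
)

```text
t: 15.97
eef_pos: [0.5483, 0.1857, 0.1159]
ee_rot: [3.141, -0.0, -1.605]
force: [-0.6, 0.2, -0.2]
width: 0.0007
```

Request:
apply_moves(
  moves=[
    [-1, -0.0027, 0, 0.0022, 0],
    [-1, 0, 0, 0, 0],
  ],
)

```text
t: 16.13
eef_pos: [0.5484, 0.1885, 0.1137]
ee_rot: [3.141, 0.0, -1.605]
force: [-0.2, -0.2, 0.1]
width: 0.0004
```

Request:
apply_moves(
  moves=[
    [-1, -0.0026, 0, 0.0023, 0],
    [-1, 0, 0, 0, 0],
  ],
)

```text
t: 16.3
eef_pos: [0.5485, 0.191, 0.1114]
ee_rot: [3.141, -0.0, -1.605]
force: [-0.9, 0.0, 0.8]
width: 0.0006
```

Request:
apply_moves(
  moves=[
    [-1, -0.0025, 0, 0.0025, 0],
    [-1, 0, 0, 0, 0],
  ],
)

```text
t: 16.47
eef_pos: [0.5486, 0.1936, 0.1089]
ee_rot: [3.142, 0.0, -1.605]
force: [-0.4, -0.7, 1.1]
width: 0.0005
```

```bash
python3 cf.py left .6 .55 .5 .45 .4 .35; python3 - <<'E'
from station import eyes
import cv2
f=eyes.grab_frame("scene");cv2.imwrite("pics/s11.png",cv2.resize(f["color"][110:230,190:340,::-1],None,fx=5,fy=5))
E
```

```text
t 16.47 th 0.651 r 0.0699 resist@80 1.17 Fo,Fz [-0.75  1.12] ; .6 [-0.0025  0.0006  0.0026] .55 [-0.0048  0.0006  0.0053] .5 [-0.0069  0.0006  0.0081] .45 [-0.0088  0.0006  0.011 ] .4 [-0.0107  0.0006  0.014 ] .35 [-0.0123  0.0006  0.0171]
```

View pics/s11.png

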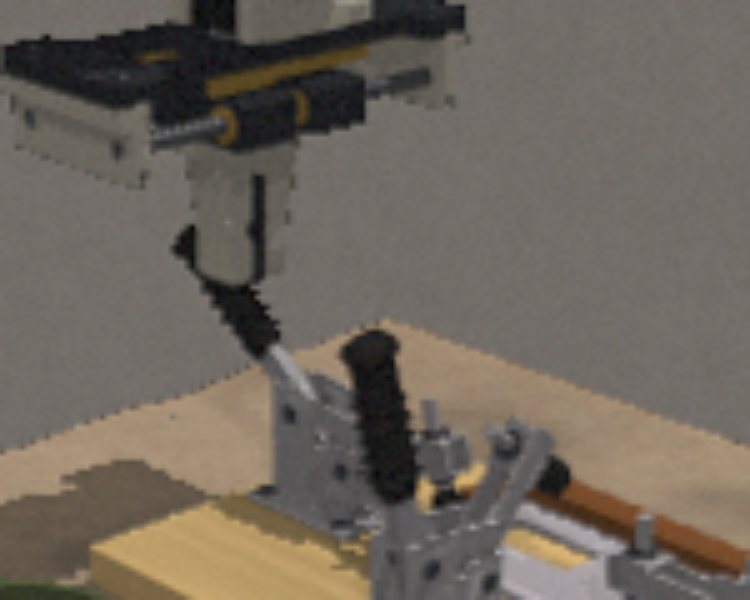

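Left is still free, with the tip now at (185,243). Continuing.

Request:
apply_moves(
  moves=[
    [-1, -0.0025, 0, 0.0026, 0],
    [-1, 0, 0, 0, 0],
  ],
)

```text
t: 16.68
eef_pos: [0.5486, 0.196, 0.1063]
ee_rot: [3.141, 0.0, -1.605]
force: [0.9, 0.6, 1.1]
width: 0.0006
```

Request:
apply_moves(
  moves=[
    [-1, -0.0023, 0, 0.0027, 0],
    [-1, 0, 0, 0, 0],
  ],
)

```text
t: 16.85
eef_pos: [0.5487, 0.1983, 0.1035]
ee_rot: [3.141, -0.0, -1.605]
force: [0.1, -0.2, 1.6]
width: 0.0004
```

Request:
apply_moves(
  moves=[
    [-1, -0.0021, 0, 0.0028, 0],
    [-1, 0, 0, 0, 0],
  ],
)

```text
t: 17.02
eef_pos: [0.5487, 0.2003, 0.1007]
ee_rot: [3.141, -0.0, -1.605]
force: [0.9, -0.2, 0.6]
width: 0.0004
```

Request:
apply_moves(
  moves=[
    [-1, -0.002, 0, 0.0029, 0],
    [-1, 0, 0, 0, 0],
  ],
)

```text
t: 17.18
eef_pos: [0.5488, 0.2023, 0.0978]
ee_rot: [3.141, -0.0, -1.605]
force: [1.2, 0.6, -0.1]
width: 0.0003
```

```bash
python3 cf.py left .4 .3 .2 .1 0 ; python3 - <<'E'
from station import eyes
import cv2
f=eyes.grab_frame("scene");cv2.imwrite("pics/s12.png",cv2.resize(f["color"][110:230,190:340,::-1],None,fx=5,fy=5))
E
```

```text
t 17.18 th 0.449 r 0.0699 resist@80 -0.34 Fo,Fz [ 0.63 -0.13] ; .4 [-0.0019  0.0005  0.0029] .3 [-0.0051  0.0006  0.0092] .2 [-0.0076  0.0006  0.0158] .1 [-0.0095  0.0006  0.0226] 0 [-0.0107  0.0006  0.0295]
```

View pics/s12.png

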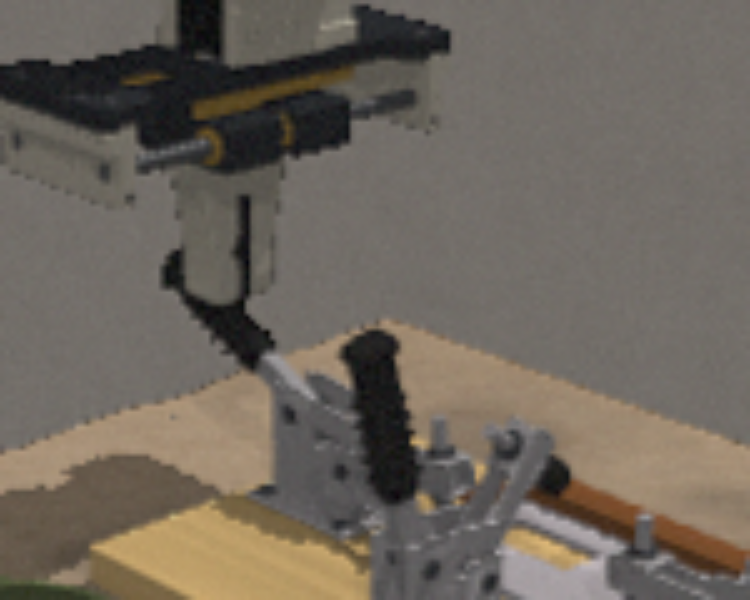

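Left passed the bind zone freely. I'll push it down to shut.

Request:
apply_moves(
  moves=[
    [-1, -0.0018, 0, 0.003, 0],
    [-1, -0.0016, 0, 0.003, 0],
    [-1, -0.0015, 0, 0.0032, 0],
    [-1, 0, 0, 0, 0],
  ],
)

```text
t: 17.57
eef_pos: [0.5489, 0.2072, 0.0883]
ee_rot: [3.141, -0.0, -1.605]
force: [0.2, 0.1, -0.3]
width: 0.0004
```

Request:
apply_moves(
  moves=[
    [-1, -0.0013, 0, 0.0033, 0],
    [-1, -0.001, 0, 0.0033, 0],
    [-1, 0, 0, 0, 0],
  ],
)

```text
t: 17.82
eef_pos: [0.5489, 0.2094, 0.0817]
ee_rot: [3.141, -0.0, -1.605]
force: [0.1, -0.3, 0.9]
width: 0.0007
```

Request:
apply_moves(
  moves=[
    [-1, -0.001, 0, 0.0033, 0],
    [-1, -0.001, 0, 0.0033, 0],
    [-1, 0, 0, 0, 0],
  ],
)

```text
t: 18.07
eef_pos: [0.549, 0.2113, 0.0751]
ee_rot: [3.141, -0.0, -1.605]
force: [-0.5, 0.2, 0.3]
width: 0.0005
```

```bash
python3 cf.py left .05 0 -.05
```

```text
t 18.07 th 0.1 r 0.0695 resist@80 0.25 Fo,Fz [0.17 0.3 ] ; .05 [-0.0012  0.0005  0.0034] 0 [-0.0017  0.0005  0.0069] -.05 [-0.002   0.0005  0.0104]
```

Request:
apply_moves(
  moves=[
    [-1, -0.001, 0, 0.0025, 0],
    [-1, -0.001, 0, 0.0025, 0],
    [-1, 0, 0, 0, 0],
  ],
)

```text
t: 18.32
eef_pos: [0.5492, 0.2134, 0.0704]
ee_rot: [3.141, -0.0, -1.605]
force: [0.2, -0.5, -0.0]
width: 0.0006
```

Request:
apply_moves(
  moves=[
    [-1, 0, 0, 0.0015, 0],
    [-1, 0, 0, 0, 0],
  ],
)

```text
t: 18.48
eef_pos: [0.5493, 0.2134, 0.0692]
ee_rot: [-3.142, 0.0, -1.605]
force: [0.4, -0.2, -0.2]
width: 0.0003
```

Request:
apply_moves(
  moves=[
    [-1, 0, 0, 0.0015, 0],
    [-1, 0, 0, 0, 0],
  ],
)

```text
t: 18.65
eef_pos: [0.5493, 0.2134, 0.0678]
ee_rot: [-3.141, 0.0, -1.605]
force: [0.3, 1.0, 0.5]
width: 0.0002
```

Request:
apply_moves(
  moves=[
    [-1, 0, 0, 0.0015, 0],
    [-1, 0, 0, 0, 0],
  ],
)

```text
t: 18.82
eef_pos: [0.5494, 0.2135, 0.0664]
ee_rot: [-3.141, 0.0, -1.605]
force: [1.0, 2.0, 0.8]
width: 0.0002
```

Request:
apply_moves(
  moves=[
    [-1, 0, 0, 0.0015, 0],
    [-1, 0, 0, 0, 0],
  ],
)

```text
t: 18.98
eef_pos: [0.5494, 0.2136, 0.065]
ee_rot: [-3.141, 0.001, -1.605]
force: [-1.0, 2.1, 3.4]
width: 0.0004
```

Request:
apply_moves(
  moves=[
    [-1, 0, 0, 0.0015, 0],
    [-1, 0, 0, 0, 0],
  ],
)

```text
t: 19.15
eef_pos: [0.5495, 0.2137, 0.0638]
ee_rot: [-3.141, 0.001, -1.605]
force: [-2.2, 1.9, 5.4]
width: 0.0008
```

Request:
apply_moves(
  moves=[
    [-1, 0, 0, 0.0015, 0],
    [-1, 0, 0, 0, 0],
  ],
)

```text
t: 19.32
eef_pos: [0.5495, 0.2137, 0.0625]
ee_rot: [-3.141, 0.001, -1.604]
force: [-3.6, 2.5, 8.3]
width: 0.0007
```

```bash
python3 - <<'E'
from station import eyes
import cv2
f=eyes.grab_frame("scene");cv2.imwrite("pics/s13.png",cv2.resize(f["color"][110:230,190:340,::-1],None,fx=5,fy=5))
E
```

```text
(no output)
```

View pics/s13.png

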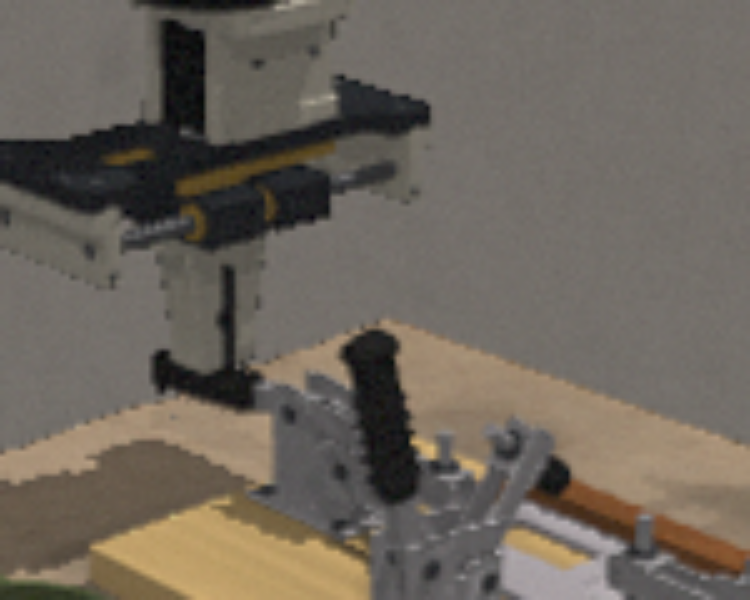

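Request:
apply_moves(
  moves=[
    [-1, 0, 0, -0.01, 0],
    [-1, 0, 0, -0.03, 0],
    [-1, 0, 0, -0.035, 0],
    [-1, 0, 0, -0.035, 0],
    [-1, 0, 0, -0.03, 0],
    [-1, 0.028, 0.0094, 0, 0],
    [-1, 0.028, 0.0094, 0, 0],
    [-1, 0.028, 0.0094, 0, 0],
    [-1, 0.028, 0.0094, 0, 0],
    [-1, 0.028, 0.0094, 0, 0],
    [-1, 0.028, 0.0094, 0, 0],
    [-1, 0.028, 0.0094, 0, 0],
  ],
)

```text
t: 20.37
eef_pos: [0.4757, 0.018, 0.2021]
ee_rot: [3.141, -0.0, -1.605]
force: [-0.1, -0.2, -0.1]
width: 0.0001
```

Request:
apply_moves(
  moves=[
    [-1, 0, 0, 0, 0.12],
    [-1, 0, 0, 0, 0.12],
    [-1, 0, 0, 0, 0.12],
    [-1, 0, 0, 0, 0.12],
    [-1, 0, 0, 0, 0.12],
    [-1, 0, 0, 0, 0.12],
    [-1, 0, 0, 0, 0.12],
    [-1, 0, 0, 0, 0.12],
    [-1, 0, 0, 0, 0.12],
    [-1, 0, 0, 0, 0.12],
    [-1, 0, 0, 0, 0.12],
    [-1, 0, 0, 0, 0.12],
  ],
)

```text
t: 21.37
eef_pos: [0.4764, 0.0192, 0.202]
ee_rot: [-3.141, -0.001, -3.051]
force: [-0.9, -0.3, 0.9]
width: 0.0008
```

Request:
apply_moves(
  moves=[
    [-1, 0, 0, 0, 0.12],
    [-1, 0, 0, 0, 0],
    [-1, 0, 0, 0, 0],
  ],
)

```text
t: 21.62
eef_pos: [0.4765, 0.0193, 0.202]
ee_rot: [-3.141, -0.0, 3.122]
force: [0.3, -0.3, -0.5]
width: 0.0007
```

```bash
python3 - <<'E'
from h import *
from station import eyes
import cv2
h,o=H["near"]; go(h-.006*o+[0,0,.068]); 
f=eyes.grab_frame("scene");cv2.imwrite("pics/s14.png",cv2.resize(f["color"][130:290,190:400,::-1],None,fx=3.7,fy=3.7))
P=pts(f); h,o=H["left"]
D=P-h; a=D@o; l=D@X
for lo in np.arange(.03,.105,.01):
    m=(a>lo)&(a<lo+.01)&(abs(l)<.012)&(abs(D[...,2])<.03)
    if m.sum(): print(round(lo,2),m.sum(),"z",np.round(np.percentile(P[m][:,2],[10,50,90]),4))
E
```

```text
t 21.62 pos [0.4765 0.0193 0.202 ] yaw 3.1219 F [ 0.28 -0.28 -0.54] w 0.0007  -> tool shift [-0.      0.0003  0.074 ]
0.03 34 z [0.0516 0.0606 0.0646]
0.04 24 z [0.05   0.0606 0.0648]
0.05 29 z [0.0497 0.0574 0.0638]
0.06 27 z [0.0503 0.0586 0.063 ]
0.07 22 z [0.0505 0.0578 0.0629]
0.08 29 z [0.0504 0.0595 0.0623]
0.09 19 z [0.0468 0.0543 0.0624]
```

View pics/s14.png

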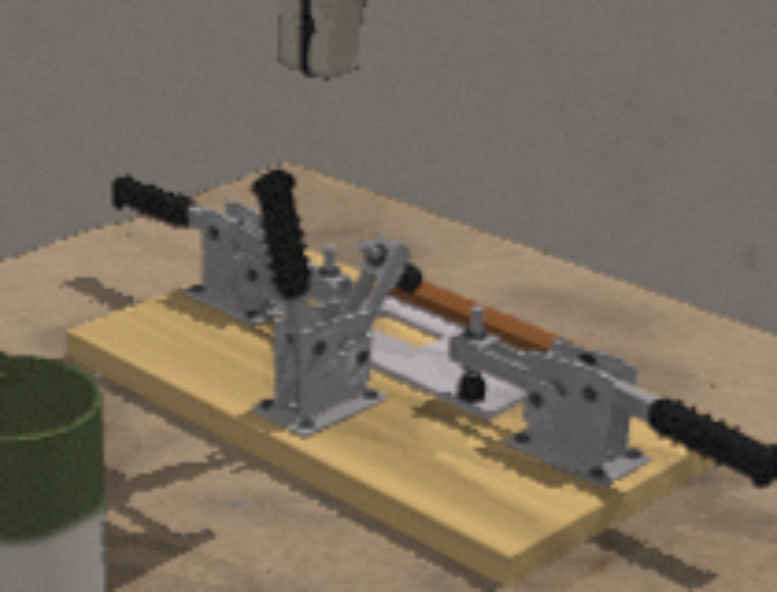

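Both side clamps are level and shut. Right and left both passed freely, so the near one should bind. I'll confirm that gently.

Request:
apply_moves(
  moves=[
    [-1, 0, 0, 0.02, 0.02],
    [-1, 0, 0, 0.025, 0],
    [-1, 0, 0, 0.02, 0],
    [-1, 0, 0, 0.008, 0],
    [-1, 0.004, 0, 0, 0],
    [-1, 0.004, 0, 0, 0],
    [-1, 0, 0, 0, 0],
  ],
)

```text
t: 22.25
eef_pos: [0.4688, 0.0201, 0.13]
ee_rot: [3.141, 0.001, 3.1]
force: [0.4, -0.3, 0.7]
width: 0.0007
```

Request:
apply_moves(
  moves=[
    [-1, 0.003, 0, 0, 0],
    [-1, 0.003, 0, 0, 0],
    [-1, 0, 0, 0, 0],
  ],
)

```text
t: 22.5
eef_pos: [0.4628, 0.0205, 0.1297]
ee_rot: [3.141, 0.001, 3.099]
force: [-0.6, -0.2, 0.7]
width: 0.0007
```

```bash
python3 cf.py near 1.2 1.15 1.1 1.05 1.0 .95 .9
```

```text
t 22.5 th 1.213 r 0.0713 resist@80 -0.29 Fo,Fz [0.61 0.71] ; 1.2 [ 0.0004 -0.0004  0.0015] 1.15 [ 0.0038 -0.0005  0.0024] 1.1 [ 0.0071 -0.0005  0.0036] 1.05 [ 0.0104 -0.0005  0.0049] 1.0 [ 0.0136 -0.0006  0.0063] .95 [ 0.0168 -0.0006  0.0079] .9 [ 0.0198 -0.0007  0.0097]
```

Request:
apply_moves(
  moves=[
    [-1, 0.0035, 0, 0.002, 0],
    [-1, 0.0035, 0, 0.0015, 0],
    [-1, 0, 0, 0, 0],
  ],
)

```text
t: 22.75
eef_pos: [0.455, 0.0205, 0.1251]
ee_rot: [3.141, -0.0, 3.098]
force: [-0.3, 0.5, 0.7]
width: 0.0004
```

Request:
apply_moves(
  moves=[
    [-1, 0.0033, 0, 0.0013, 0],
    [-1, 0, 0, 0, 0],
  ],
)

```text
t: 22.92
eef_pos: [0.4518, 0.0205, 0.1238]
ee_rot: [-3.141, -0.001, 3.098]
force: [0.7, -0.4, -0.2]
width: 0.0008
```

Request:
apply_moves(
  moves=[
    [-1, 0.002, 0, 0.0009, 0],
    [-1, 0, 0, 0, 0],
  ],
)

```text
t: 23.08
eef_pos: [0.4502, 0.0207, 0.1229]
ee_rot: [-3.141, -0.0, 3.098]
force: [0.7, -0.6, 0.3]
width: 0.0005
```

Request:
apply_moves(
  moves=[
    [-1, 0.002, 0, 0.001, 0],
    [-1, 0, 0, 0, 0],
  ],
)

```text
t: 23.25
eef_pos: [0.4482, 0.0208, 0.122]
ee_rot: [-3.142, -0.0, 3.098]
force: [0.1, -0.3, 0.7]
width: 0.0009
```

```bash
python3 cf.py near 1.0 .95 .9 .85 .8; python3 - <<'E'
from station import eyes
import cv2
f=eyes.grab_frame("scene");cv2.imwrite("pics/s15.png",cv2.resize(f["color"][130:290,190:400,::-1],None,fx=3.7,fy=3.7))
E
```

```text
t 23.25 th 0.977 r 0.0692 resist@80 0.42 Fo,Fz [-0.12  0.7 ] ; 1.0 [-0.001  -0.0003 -0.0014] .95 [ 0.0021 -0.0003  0.0002] .9 [ 0.0052 -0.0003  0.002 ] .85 [ 0.0081 -0.0004  0.0039] .8 [ 0.011  -0.0004  0.006 ]
```

View pics/s15.png

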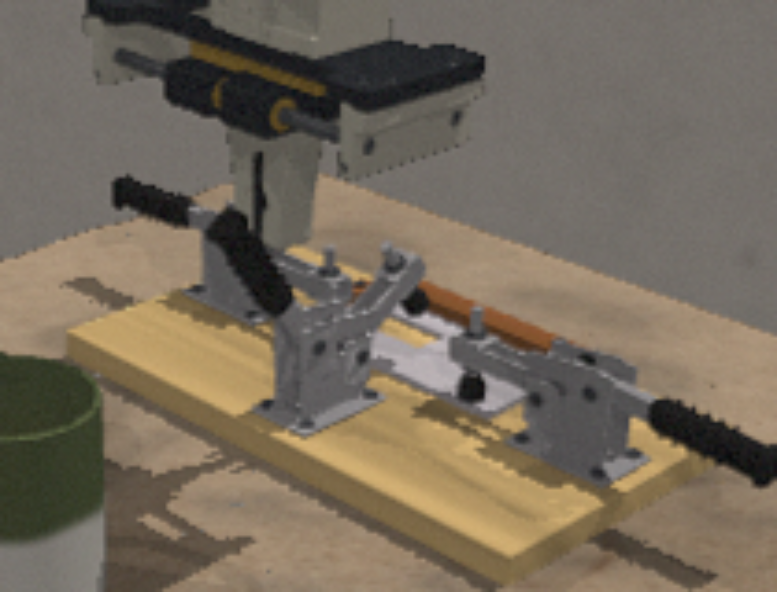

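The near handle moves; its tip is at (225,220) in the zoom. Now through the bind zone in 2–3 mm steps.

Request:
apply_moves(
  moves=[
    [-1, 0.0021, 0, 0.0007, 0],
    [-1, 0, 0, 0, 0],
  ],
)

```text
t: 23.47
eef_pos: [0.4462, 0.021, 0.1213]
ee_rot: [3.141, -0.0, 3.098]
force: [0.8, -0.2, 0.3]
width: 0.0005
```

Request:
apply_moves(
  moves=[
    [-1, 0.002, 0, 0.0012, 0],
    [-1, 0, 0, 0, 0],
  ],
)

```text
t: 23.63
eef_pos: [0.4442, 0.021, 0.1201]
ee_rot: [3.142, -0.0, 3.098]
force: [1.0, 0.1, 0.2]
width: 0.0004
```

Request:
apply_moves(
  moves=[
    [-1, 0.002, 0, 0.0013, 0],
    [-1, 0, 0, 0, 0],
  ],
)

```text
t: 23.8
eef_pos: [0.4423, 0.0212, 0.1189]
ee_rot: [3.141, 0.0, 3.098]
force: [1.9, -0.4, 0.9]
width: 0.0004
```

Request:
apply_moves(
  moves=[
    [-1, 0.002, 0, 0.0014, 0],
    [-1, 0, 0, 0, 0],
  ],
)

```text
t: 23.97
eef_pos: [0.4404, 0.0212, 0.1175]
ee_rot: [3.142, 0.0, 3.098]
force: [1.8, -0.1, -0.6]
width: 0.0006
```

Request:
apply_moves(
  moves=[
    [-1, 0.0019, 0, 0.0014, 0],
    [-1, 0, 0, 0, 0],
  ],
)

```text
t: 24.13
eef_pos: [0.4388, 0.0213, 0.1162]
ee_rot: [3.141, 0.001, 3.099]
force: [3.4, -0.9, 2.0]
width: 0.0002
```

Request:
apply_moves(
  moves=[
    [-1, 0.0018, 0, 0.0015, 0],
    [-1, 0, 0, 0, 0],
  ],
)

```text
t: 24.3
eef_pos: [0.4372, 0.0214, 0.1149]
ee_rot: [3.141, 0.001, 3.099]
force: [4.0, -1.5, 3.8]
width: 0.0005
```

Request:
apply_moves(
  moves=[
    [-1, 0.0017, 0, 0.0015, 0],
    [-1, 0, 0, 0, 0],
  ],
)

```text
t: 24.47
eef_pos: [0.4358, 0.0216, 0.1136]
ee_rot: [3.141, 0.002, 3.099]
force: [4.0, -1.9, 6.2]
width: 0.0005
```

```bash
python3 cf.py near .75 .7 .65 .6 .55 .5
```

```text
t 24.47 th 0.762 r 0.0691 resist@80 6.31 Fo,Fz [-4.08  6.21] ; .75 [ 0.0013 -0.0007 -0.0001] .7 [ 0.004  -0.0007  0.0022] .65 [ 0.0065 -0.0008  0.0047] .6 [ 0.0089 -0.0008  0.0073] .55 [ 0.0111 -0.0008  0.01  ] .5 [ 0.0132 -0.0008  0.0128]
```

Stiffness climbs at about 0.83 rad (2 → 4 → 5.5 → 7.4 N over 6 mm), so the near clamp is the one that binds. I'll back off, go over its tip to the outer side, and swing it open.

Request:
apply_moves(
  moves=[
    [-1, -0.006, 0, -0.004, 0],
    [-1, -0.004, 0, -0.02, 0],
    [-1, 0, 0, -0.03, 0],
    [-1, 0, 0, -0.03, 0],
    [-1, 0.02, 0, 0, 0],
    [-1, 0.025, 0, 0, 0],
    [-1, 0.02, 0, 0, 0],
    [-1, 0, 0, 0, 0],
    [-1, 0, 0, 0, 0],
  ],
)

```text
t: 25.22
eef_pos: [0.3788, 0.0237, 0.197]
ee_rot: [3.141, -0.001, 3.099]
force: [0.7, 0.5, -0.6]
width: 0.0005
```

```bash
python3 cf.py near ; python3 - <<'E'
from station import eyes,arm
import cv2
print(arm.get_state()["q"])
f=eyes.grab_frame("scene");cv2.imwrite("pics/s16.png",cv2.resize(f["color"][130:290,190:400,::-1],None,fx=3.7,fy=3.7))
E
```

```text
t 25.22 th 0.886 r 0.1702 resist@80 0.36 Fo,Fz [-0.73 -0.63] ; 
[ 5.91175308e-01 -1.33671674e-01 -6.27582342e-01 -1.07505754e-03
 -1.07747125e+00 -2.20390914e+00]
```

View pics/s16.png

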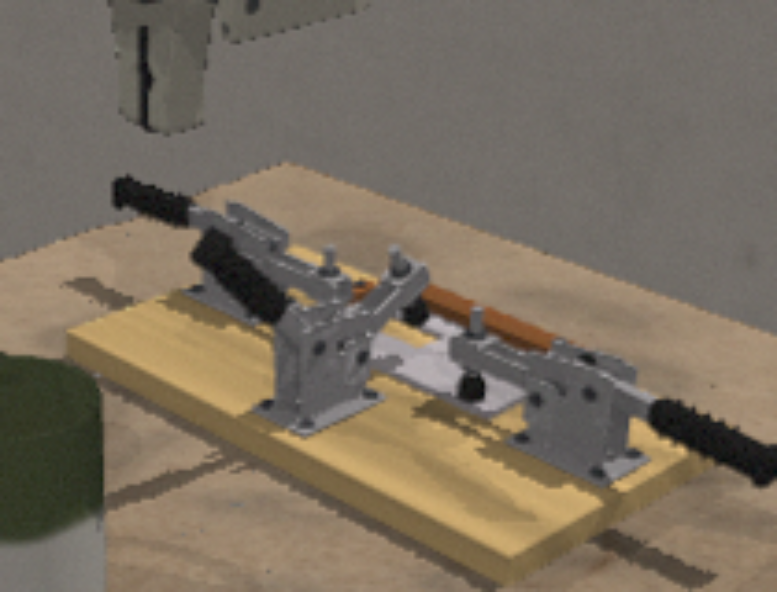

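Request:
apply_moves(
  moves=[
    [-1, 0.002, 0, 0.015, 0],
    [-1, 0, 0, 0.025, 0],
    [-1, 0, 0, 0.025, 0],
    [-1, 0, 0, 0.018, 0],
    [-1, 0, 0, 0, 0],
  ],
)

```text
t: 25.68
eef_pos: [0.3761, 0.0227, 0.1108]
ee_rot: [-3.138, -0.007, 3.097]
force: [-0.2, 0.1, -0.4]
width: 0.0006
```

Request:
apply_moves(
  moves=[
    [-1, -0.004, 0, 0, 0],
    [-1, -0.004, 0, 0, 0],
    [-1, -0.004, 0, 0, 0],
    [-1, -0.004, 0, 0, 0],
  ],
)

```text
t: 26.02
eef_pos: [0.394, 0.023, 0.1149]
ee_rot: [-3.141, -0.001, 3.098]
force: [-5.9, 0.0, 4.5]
width: 0.0005
```

```bash
python3 cf.py near ; python3 - <<'E'
from station import eyes,arm
import cv2
print(arm.get_state()["q"])
f=eyes.grab_frame("scene");cv2.imwrite("pics/s17.png",cv2.resize(f["color"][130:290,190:400,::-1],None,fx=3.7,fy=3.7))
E
```

```text
t 26.02 th 0.487 r 0.1018 resist@80 1.49 Fo,Fz [5.91 4.45] ; 
[ 5.65182777e-01 -2.54256557e-03 -7.27258314e-01 -7.96818477e-04
 -8.47188236e-01 -2.17918204e+00]
```

View pics/s17.png

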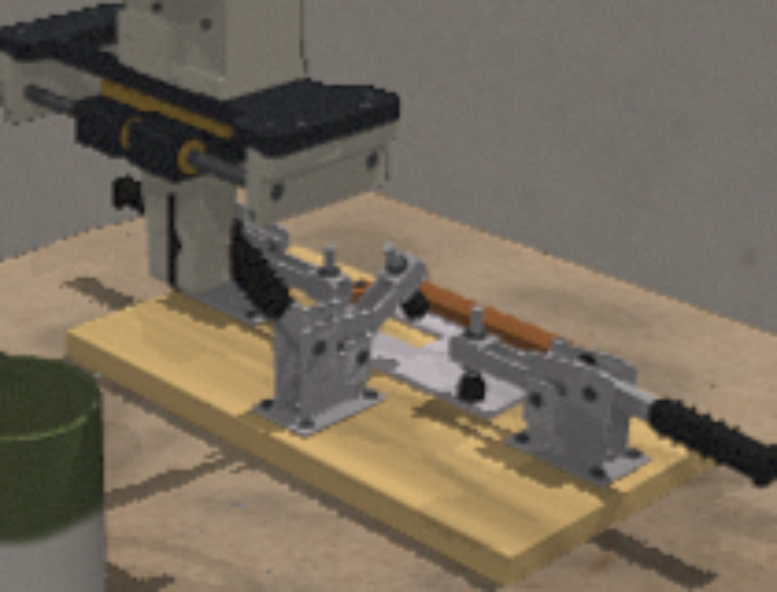

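Request:
apply_moves(
  moves=[
    [-1, -0.004, 0, 0, 0],
    [-1, -0.004, 0, 0, 0],
    [-1, -0.004, 0, 0, 0],
    [-1, -0.004, 0, 0, 0],
  ],
)

```text
t: 26.4
eef_pos: [0.4098, 0.0222, 0.115]
ee_rot: [-3.141, -0.001, 3.098]
force: [-20.2, 2.2, 28.1]
width: 0.0003
```

Request:
apply_moves(
  moves=[
    [-1, -0.004, 0, 0, 0],
    [-1, -0.004, 0, 0, 0],
    [-1, -0.004, 0, 0, 0],
    [-1, -0.004, 0, 0, 0],
  ],
)

```text
t: 26.73
eef_pos: [0.4273, 0.0222, 0.1155]
ee_rot: [3.14, 0.002, 3.099]
force: [-1.7, -0.3, 0.1]
width: 0.0005
```

Request:
apply_moves(
  moves=[
    [-1, -0.003, 0, 0, 0],
    [-1, -0.003, 0, 0, 0],
    [-1, -0.003, 0, 0, 0],
    [-1, 0, 0, 0, 0],
  ],
)

```text
t: 27.07
eef_pos: [0.4358, 0.0215, 0.1141]
ee_rot: [-3.141, 0.0, 3.098]
force: [0.7, 0.6, 1.4]
width: 0.0005
```

```bash
python3 - <<'E'
from station import eyes,arm
from h import *
import cv2
h,o=H["near"]; print((arm.get_state()["eef_pos"]-h)@o)
f=eyes.grab_frame("scene");cv2.imwrite("pics/s18.png",cv2.resize(f["color"][130:290,190:400,::-1],None,fx=3.7,fy=3.7))
E
```

```text
0.03476590807927975
```

View pics/s18.png

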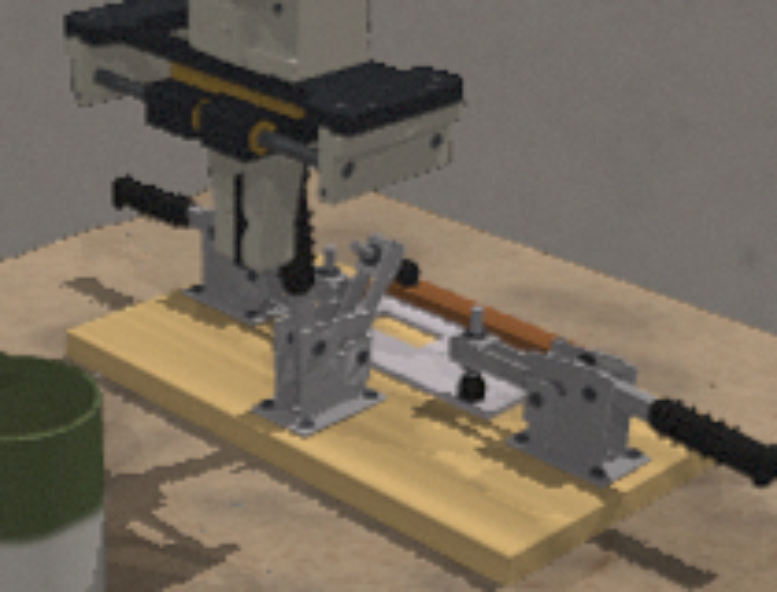

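Request:
apply_moves(
  moves=[
    [-1, -0.003, 0, 0, 0],
    [-1, -0.002, 0, 0, 0],
    [-1, 0, 0, 0, 0],
  ],
)

```text
t: 27.37
eef_pos: [0.4404, 0.0212, 0.1141]
ee_rot: [-3.141, 0.0, 3.098]
force: [-0.5, 0.8, 0.2]
width: 0.0006
```

Request:
apply_moves(
  moves=[
    [-1, -0.002, 0, 0, 0],
    [-1, 0, 0, 0, 0],
  ],
)

```text
t: 27.53
eef_pos: [0.4423, 0.0211, 0.1141]
ee_rot: [-3.142, -0.0, 3.098]
force: [-0.9, -0.6, -0.1]
width: 0.0004
```

Request:
apply_moves(
  moves=[
    [-1, -0.002, 0, 0, 0],
    [-1, 0, 0, 0, 0],
  ],
)

```text
t: 27.7
eef_pos: [0.4441, 0.021, 0.1141]
ee_rot: [-3.141, -0.0, 3.098]
force: [-1.0, 0.2, 0.8]
width: 0.0003
```

Request:
apply_moves(
  moves=[
    [-1, -0.001, 0, 0, 0],
    [-1, 0, 0, 0, 0],
  ],
)

```text
t: 27.87
eef_pos: [0.4444, 0.0209, 0.114]
ee_rot: [-3.141, -0.001, 3.098]
force: [-5.7, 1.4, 3.0]
width: 0.0004
```

Request:
apply_moves(
  moves=[
    [-1, -0.001, 0, 0, 0],
    [-1, 0, 0, 0, 0],
  ],
)

```text
t: 28.03
eef_pos: [0.4446, 0.0207, 0.1139]
ee_rot: [-3.141, -0.003, 3.098]
force: [-7.2, 2.1, 5.3]
width: 0.0004
```

Request:
apply_moves(
  moves=[
    [-1, 0.004, 0, 0, 0],
    [-1, 0.015, 0, 0, 0],
    [-1, 0.03, 0, 0, 0],
    [-1, 0.006, 0, -0.01, 0],
    [-1, 0, 0, -0.03, 0],
    [-1, 0, 0, -0.04, 0],
    [-1, 0, 0, -0.04, 0],
    [-1, 0, 0, -0.02, 0],
    [-1, 0, 0, 0, 0],
  ],
)

```text
t: 28.78
eef_pos: [0.3939, 0.0243, 0.2595]
ee_rot: [3.138, 0.009, 3.099]
force: [0.5, 0.9, -0.2]
width: 0.0001
```

```bash
python3 - <<'E'
from station import eyes,arm,outline_of
from h import *
import cv2
f=eyes.grab_frame("scene");cv2.imwrite("pics/s19.png",cv2.resize(f["color"][130:290,190:400,::-1],None,fx=3.7,fy=3.7))
P=pts(f); h,o=H["near"]; D=P-h
zs=[];os_=[]
for lo in np.arange(.025,.1,.01):
    m=(D[...,2]>lo)&(D[...,2]<lo+.01)&(abs(D@Y)<.012)&(abs(D@o)<.05)
    if m.sum(): print("near",round(lo,3),m.sum(),"o",np.round(np.percentile((D@o)[m],[10,50,90]),4))
for n in("left","right"):
    h,o=H[n];D=P-h
    for lo in np.arange(.03,.1,.02):
        m=(D@o>lo)&(D@o<lo+.02)&(abs(D@X)<.012)&(abs(D[...,2])<.03)
        print(n,round(lo,2),np.round(np.percentile(P[m][:,2],[10,50,90]),4))
g=eyes.grab_frame("top");cv2.imwrite("pics/t2.png",g["color"][:,:,::-1]); Q=pts(g)
for n in["panel","oil_bottle","driver_red","tape_1"]:
    for r in outline_of(n,g)[:1]:
        p=Q[r["region"]];p=p[~np.isnan(p[:,0])]; print(n,r["score"],r["extent"],np.round(np.median(p,0),3)); 
        if n=="panel": q=p[abs(p[:,2]-.022)<.004]; print(cv2.minAreaRect((q[:,:2]*1000).astype(np.float32)))
print(arm.get_state()["force"],arm.get_state()["eef_pos"])
E
```

```text
near 0.025 68 o [-0.0448 -0.0397  0.0085]
near 0.035 95 o [-0.0483 -0.0021  0.0103]
near 0.045 48 o [-0.0013  0.0085  0.0127]
near 0.055 54 o [-0.001   0.01    0.0128]
near 0.065 57 o [0.     0.0085 0.0129]
near 0.075 48 o [0.001  0.0105 0.0132]
near 0.085 56 o [0.0032 0.0127 0.0154]
near 0.095 30 o [0.0014 0.0063 0.0131]
left 0.03 [0.0513 0.0606 0.0644]
left 0.05 [0.0504 0.0576 0.0638]
left 0.07 [0.0508 0.0579 0.0627]
left 0.09 [0.0468 0.0579 0.0626]
right 0.03 [0.0523 0.0611 0.0654]
right 0.05 [0.0514 0.0603 0.0644]
right 0.07 [0.0504 0.0593 0.0632]
right 0.09 [0.0486 0.0572 0.0633]
driver_red 0.54 [396.8, 282.3, 413.5, 316.7] [ 0.31  -0.253  0.018]
[ 0.15090702  0.3845228  -0.31108089] [0.39063435 0.02308723 0.25312987]
```

View pics/s19.png

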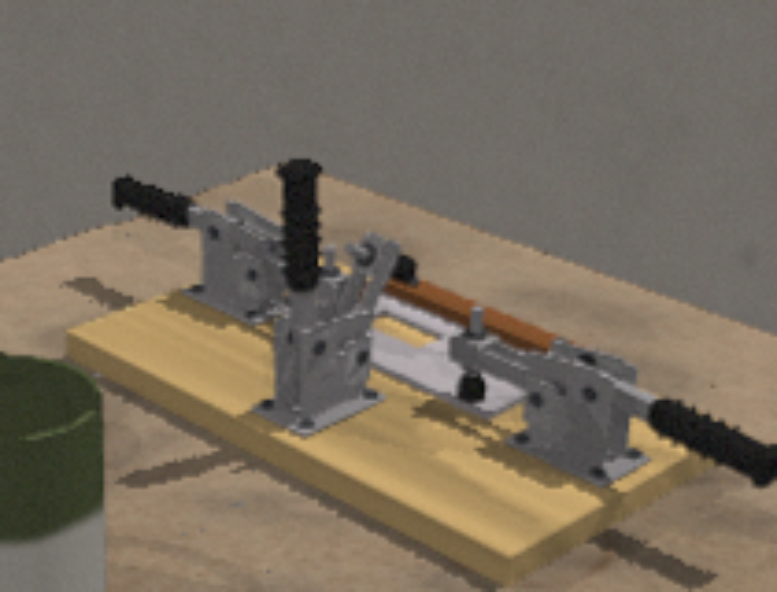

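View pics/t2.png

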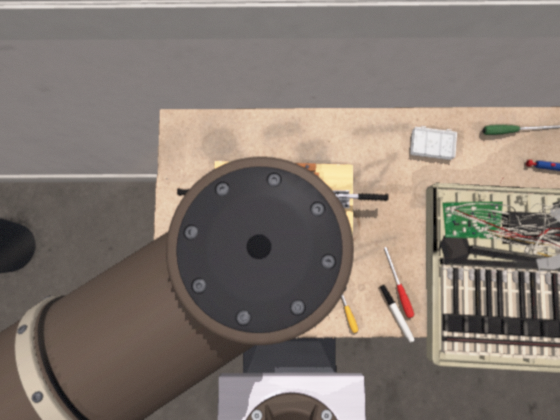

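Near is upright at its stop (slope about 1.5 rad), and both sides are level. I'll move the arm aside to check the panel and bystanders from the top.

Request:
apply_moves(
  moves=[
    [-1, 0, -0.02, -0.005, 0],
    [-1, -0.01, -0.035, 0, 0],
    [-1, -0.01, -0.035, 0, 0],
    [-1, -0.01, -0.035, 0, 0],
    [-1, -0.01, -0.035, 0, 0],
    [-1, 0, -0.035, 0, 0],
    [-1, 0, -0.035, 0, 0],
    [-1, 0, -0.035, 0, 0],
    [-1, 0, -0.035, 0, 0],
    [-1, 0, -0.035, 0, 0],
    [-1, 0, -0.035, 0, 0],
    [-1, 0, -0.02, 0, 0],
  ],
)

```text
t: 30.08
eef_pos: [0.4134, -0.3709, 0.2575]
ee_rot: [3.141, -0.003, 3.097]
force: [-0.1, 0.6, -0.2]
width: 0.0001
```

Request:
apply_moves(
  moves=[
    [-1, 0, 0, 0, 0],
    [-1, 0, 0, 0, 0],
    [-1, 0, 0, 0, 0],
  ],
)

```text
t: 30.33
eef_pos: [0.4138, -0.3677, 0.2581]
ee_rot: [3.141, -0.002, 3.098]
force: [-0.1, -0.0, 0.1]
width: 0.0006
```

```bash
python3 - <<'E'
from station import eyes,arm,outline_of
from h import *
import cv2
g=eyes.grab_frame("top");cv2.imwrite("pics/t3.png",g["color"][:,:,::-1]); Q=pts(g)
for n in["panel","oil_bottle","driver_red","tape_1","near_handle"]:
    for r in outline_of(n,g)[:1]:
        p=Q[r["region"]];p=p[~np.isnan(p[:,0])]; print(n,r["score"],r["extent"],np.round(np.median(p,0),3)); 
        if n=="panel": q=p[abs(p[:,2]-.022)<.004]; print(cv2.minAreaRect((q[:,:2]*1000).astype(np.float32)))
E
```

```text
panel 0.83 [256.7, 170.5, 315.2, 201.8] [0.575 0.007 0.022]
((571.7904052734375, 16.975433349609375), (140.21005249023438, 69.26441955566406), 86.6773681640625)
oil_bottle 0.46 [184.9, 277.0, 199.2, 290.4] [0.354 0.213 0.056]
driver_red 0.78 [395.2, 283.4, 414.8, 315.3] [ 0.31  -0.253  0.017]
tape_1 0.74 [223.6, 253.1, 248.5, 282.6] [0.38  0.121 0.018]
near_handle 0.59 [274.7, 216.5, 282.5, 231.3] [0.467 0.019 0.156]
```

View pics/t3.png

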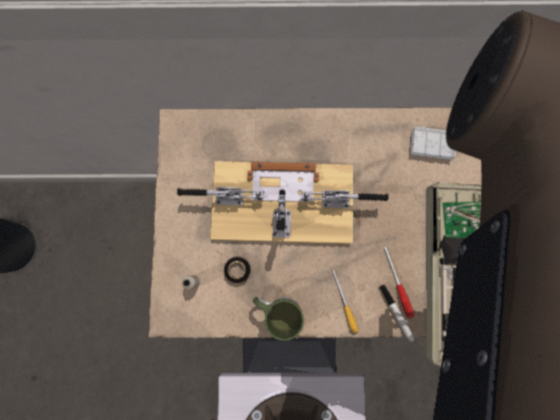

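The top view shows the side handles level and pointing outward (tips at (180,192) and (387,197)), the near handle upright at (279,224), and the panel and bystanders where they were. Handing in.

```bash
python3 -c "
from station import job
print(job.job_done())"
```

```text
the job is handed in; nothing more can be done
None
```

The left and right clamps are shut on the panel, and the near clamp, which is the one that binds, is swung back fully open. I handed the job in at about 30 s; it reported no verdict.

- **Right clamp:** it went over freely at about 2–4 N. My gripped swing slipped and left it about 0.15 rad short, so I pressed it down from above with closed fingers until the rubber stop pushed back at about 5 N.
- **Left clamp:** it also went over freely, at about 1 N or less, and I pressed it to its stop at about 8 N.
- **Near clamp:** it caught at about 0.83 rad. I stopped there at about 6–7 N, backed off, and pushed it from the outside to its open stop.

**Last checks:**
- The depth camera shows both side handles level to within about 0.05 rad, and the near handle at about 1.5 rad.
- The panel measured within about 1–2 mm of where it started. Its outline angle read about 0.03 rad different between the two looks; I took this as measurement noise.
- The oil bottle and tape read within about 4 mm of their first positions. The red screwdriver read about 8 mm off in the last two looks, probably because only its handle was outlined then; it looks unmoved in the picture.
- The arm was clear, with the measured force near 0 N.

**One irregular reading:** while I was pushing the near handle towards open, the wrist force briefly reached about 35 N, probably the handle's tip catching on the finger, and then dropped to nothing. It was in the free, opening direction and I saw no harm from it.

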